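Clamp a bonded block with a turnbuckle clamp

ROBOT

A 6-joint arm with a two-finger parallel gripper is mounted at the origin on the work surface. World frame = base frame: x ahead of the robot, y to its left, z up, the work surface at z = 0. Lengths are in m, angles in rad, forces in N, time in s.
With the tool pointing down it reaches from about 0.375 to 0.9 m from the base axis. Payload 3.1 kg.
Tool frame: the origin (TCP) lies on the centre line of the jaws, within the pads' length; the fingertips stand robot.tip_reach ahead of it and the grasp point (between the pads) is the TCP (robot.tip_reach is the distance from the TCP to the fingertips, in m); z points along the fingers, y is the direction in which the jaws open and shut (so a half turn about z gives the same grasp; the last joint's range is limited). The gripper opens to 87 mm and grips with 3 to 60 N. Pads are 19 mm wide; open, the fingers measure 117 mm over their backs; the gripper's body (75 mm by 190 mm) begins 51 mm behind the grasp point.
Start: joints at [1.109, 0.527, 1.433, -0, 1.181, -0.178], TCP at [0.174, 0.6, 0.242] pointing down, gripper open.
Joint ranges: [-3.08, 3.08], [-0.75, 2.2], [0.22, 2.44], [-1.43, 4.57], [0, 2.65], [-2.85, 2.85]. Speed limits (rad/s): [2.79, 2.79, 3.14, 3.14, 3.14, 3.14].

INTERFACE

Orientations are given as a unit quaternion [x, y, z, w].
In Python, from rig import telemetry, viewer, robot gives the robot as it stands. The module is installed in compiled form; this text tells all that it offers.
- The arm moves only by the tool step_arm, never from a script. Its argument "targets" is a list of rows, each an object of numbers: "dx", "dy", "dz": the shift along the tool's x, y, z in m; "rx", "ry", "rz": the turn, a rotation vector about the tool's x, y, z in degrees. In form: [{"dx": .., "dy": .., "dz": .., "rx": .., "ry": .., "rz": ..}, ...]. A call has exactly 5 rows; each row is the pose to reach, as a shift and turn from the pose measured when the call began, along the tool's axes at that moment; what a row does not reach only later rows make up. A row lasts 1/8 s, in which the tool goes at most 62.5 mm and 10.7 degrees, less where a joint would pass 70% of its speed; a pose out of reach is approached as far as the arm can. A call with a gripper value outside its range is refused whole. "gripper" is the opening, from 0 (shut) to 1 (fully open), set as the call begins (left out, the last holds). The fingers move at their own pace and stop on an object; "force" is the grip in N (left out, the last holds). Time passes only in rows, so rows that repeat a pose let the fingers close, or fill a call up. It gives the time, the measured TCP pose, the force and the opening at its end, in the units of the state.
- telemetry.get_obs(): the state, without advancing time (a new reading comes with each control period).
- viewer.camera(name): name is "side" or "top"; returns a dict with "img" (384x512x3 uint8, blue, green, red), "depth" (384x512 float32, m along the optical axis (not along the pixel's ray), 0 where there is no reading), "K" (3x3 intrinsics, pixels), "k1" (the pictures are not rectified: a ray, as slopes to the right and down, at radius r is drawn at 1 + k1 r^2 times it, then the intrinsics apply), "R" (3x3) and "t" (3): a world point X has camera coordinates R X + t. Camera axes: x right, y down, z forward; pixel columns grow to the right and rows downward; lengths in m; the calibration is good to about 2 mm. A picture is of the moment at which its call begins.
- robot.hand_in(): hands the job in, once; it reports no verdict.
The state is a dict: "time": time; "q": joint angles; "joint_velocities": joint speeds; "joint_torque": joint torques, N m; "position": TCP position; "tool_rot": TCP orientation; "ft_force": force on the tool from outside, world axes, zero at the start; "moment": the same for the moment, N m; "grip_width": finger opening in m.
Only numpy, scipy, OpenCV 4.12 (cv2) and the standard library are available. Lean on these libraries where they do the work, as an engineer would, in place of code of your own. Each camera call takes 0.05 s, during which the arm holds its last target.

TASK

Lay the bonded aluminium block from the mat on the gluing clamp's pedestal, lined up between the two rubber jaw pads, and let go of it. Then turn the turnbuckle by pushing its spokes, tops away from the robot, so that both jaws draw in and hold the block firmly (about 27 N on each side), gently enough never to overtighten the bond. Leave the bottle, the tape roll and the marker where they are.

Things in the scene. Friction and masses are not known exactly. Their poses are not given: they have to be found in the camera images.
- block: Loose plain aluminium block, two halves bonded end to end (thin white seam), on the mat: 40 mm along its x, 60 mm along its y, 45 mm tall, 290 g. Origin at the centre of its underside, z up. A half turn leaves it the same. Take it across the 40 mm; the jaw pads press on the ends of its 60 mm. Over 50 N breaks the bond.
- clamp: Gluing clamp, fixed to the bench: grey plate 250 mm along x, 260 along y, 12 thick. Origin at the centre of its underside; x points away from the robot (turned up to 0.3 rad), z up. The turnbuckle lies along y at x = -60 mm; a dark steel pedestal, 44 (x) by 40 (y) mm, is at x = 60 mm. The block stands on it, its 60 mm along the clamp's y, overhanging 10 mm at each end.
- pedestal_top (a point): Centre of the pedestal's flat top, 36 mm above the bench; axes as the clamp's. The block's underside centre belongs here, within 12 mm along x and 0.15 rad; along y the jaws shift it themselves, up to 10 mm to the right. The clear gap between the pads for its 60 mm is 70 to 92 mm at the start.
- hub_center (a point): Centre of the turnbuckle hub, on the turning axis, 85 mm above the bench; axes as the clamp's, turning axis = y. Four round steel spokes, 10 mm thick, stand out from the hub (32 mm thick, 24 mm long) at y = 0, 90 degrees apart, reaching 55 mm from the axis. The jaw towers beside them are 103 mm high, 140 mm apart when open, at least 100 mm when the block is held.
- spoke_end (a point): Outer end of one spoke, 55 mm from the axis: the one that points straight up when the turnbuckle reads 0. Push a spoke near its end from the robot's side, its top towards clamp +x, following the arc (a level push at a spoke leaning over 35 degrees to the robot rubs and jams), from about 40 degrees before to 50 past upright; then draw off, lift and set behind the next spoke.
- turnbuckle (a joint): Turnbuckle angle, rad: 0 with a spoke upright; starts at -0.3 to 0.3, grows as the top spoke goes to clamp +x, stop at 5.0. Growing draws both jaws in, each 4.8 mm per rad. Stays where left: friction 0.40 N m (7 to 10 N at a spoke end, running free). Each N of squeeze adds 0.0096 N m: 0.66 N m in all is right, 0.54 too loose, 0.79 too tight; about 12 N at an upright spoke's end.
- jaw_left: Aluminium jaw carriage at the clamp's +y side, sliding along y. Origin at bench level in the middle of its 22 mm thickness, on the clamp's y line. Carries a rubber pad (32 wide, 30 high, at clamp x = 60, z = 57 mm) on a spring of 10 N per mm, giving up to 8 mm. Pad's free face: 44.5 mm inward (-y) of this origin, so 36.5 mm from the clamp's middle at angle 0.
- jaw_right: The same at the -y side, moving in equally. Its pad sits in a bush screwed back by an unknown 0 to 16 mm (free face 44.5 to 28.5 mm inward, +y, of this origin), so the angle at which the block begins to be squeezed must be felt: between angles 1.3 and 3.1. From there 0.57 rad more gives the right 27 N.
- glue_bottle: Bystander: white glue bottle with tapered nozzle, 48 mm across, 155 mm tall, origin under its centre.
- tape_roll: Bystander: paper tape roll lying flat, 90 mm across, 18 mm tall, origin under its centre.
- marker: Bystander: black marker pen lying flat, 130 mm along its x, 12 mm thick, origin under its centre.
Mind the look-alikes: they are no part of the job. Several things have the shape of the block; the one meant has the colours described above.

How it is judged:
By the outcome, as a careful person would: the job done as asked, in the order asked, and still so for the second after the job is handed in, with the robot touching nothing.
It also fails if it takes over 72 s, if anything falls off the work surface, if the arm or the gripper's body presses on something with over 40 N, if the wrist force passes 120 N, or if a joint passes its speed limit or range.

## Working session

There is one attempt and no reset: what is moved stays moved. The work goes in short steps, Python scripts to look and compute and a tool call to move; the robot and the scene stay as the last step left them, time stands still between calls to the robot, and variables do not carry over. Pictures are saved under pics/ and viewed, and the job is handed in when it is done.

Besides the shell and the picture viewer there is one more tool, called as name(argument=value, ...), one argument or row to a line, values as JSON. step_arm: Moves the arm, as the interface text tells. Its arguments: {"type":"object","properties":{"targets":{"type":"array"},"gripper":{"type":"number"},"force":{"type":"number"}},"required":["targets"]}

```bash
mkdir -p pics; ls; python3 - <<'E'
from rig import telemetry, viewer, robot
import cv2,numpy as np
print(telemetry.get_obs()); print(robot.tip_reach)
for n in("side","top"):
    c=viewer.camera(n); cv2.imwrite(f"pics/{n}0.png",c["img"]); np.savez(f"{n}0.npz",**c)
    print(n,c["K"],c["k1"],c["R"],c["t"])
E
```

```text
pics
{'time': 0.0, 'q': array([ 1.10951610e+00,  5.28470923e-01,  1.43391657e+00, -2.14182581e-05,
        1.18137158e+00, -1.78496593e-01]), 'joint_velocities': array([ 1.39443419e-04, -2.41547060e-04,  1.13522688e-03, -7.90853708e-04,
       -9.87309177e-05, -1.05730131e-03]), 'joint_torque': array([-1.18197135e-03, -4.40045357e+01, -1.76589882e+01,  6.33806898e-02,
        5.83236536e-02, -1.63549607e-04]), 'position': array([0.17405448, 0.59955131, 0.24056412]), 'tool_rot': array([ 1.40917057e-01,  9.90020813e-01, -1.03137135e-03, -3.31225694e-04]), 'ft_force': array([0.35120316, 0.25716838, 0.11208187]), 'moment': array([-0.02264552, -0.0496407 , -0.03346884]), 'grip_width': 0.08696506688125272}
0.019
side [[418.81644201   0.         252.86832723]
 [  0.         418.81644201 188.89894947]
 [  0.           0.           1.        ]] -0.10247226981294533 [[ 0.7052097  -0.70893329  0.00963715]
 [-0.43368246 -0.44207804 -0.78516656]
 [ 0.56089108  0.54952761 -0.61920966]] [-0.38561843  0.32489784  0.89869934]
top [[380.78648814   0.         254.85139319]
 [  0.         380.78648814 193.92343488]
 [  0.           0.           1.        ]] -0.020551901969815333 [[ 0.02348884 -0.99943004  0.02424584]
 [-0.98192985 -0.02761942 -0.18721898]
 [ 0.18778193 -0.01941016 -0.98201894]] [-0.01607076  0.57242592  0.93314014]
```

View pics/side0.png

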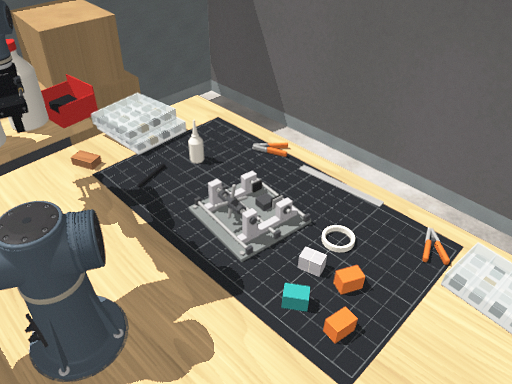

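View pics/top0.png

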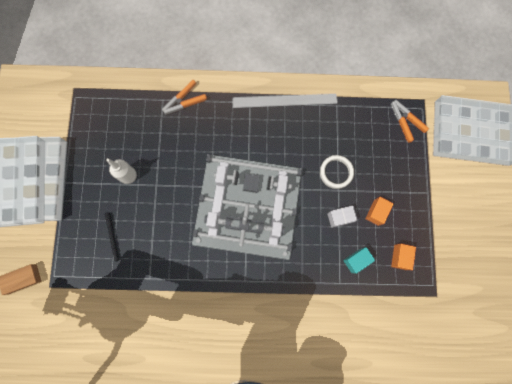

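The side view shows the aluminium block at about (313,261) and the clamp at about (250,210). In the top view they are at (343,217) and (248,207). Next I measure both from the depth images.

```bash
cat > h.py <<'E'
import numpy as np,cv2
def cloud(c):
    K,k1=np.asarray(c["K"]),float(c["k1"]); d=np.asarray(c["depth"])
    v,u=np.mgrid[0:d.shape[0],0:d.shape[1]].astype(float)
    pts=np.stack([u.ravel(),v.ravel()],1)[:,None]
    n=cv2.undistortPoints(pts,K,np.array([k1,0,0,0,0.])).reshape(-1,2)
    P=np.c_[n,np.ones(len(n))]*d.reshape(-1,1)
    W=(P-np.asarray(c["t"]))@np.asarray(c["R"])
    W[d.ravel()==0]=np.nan
    return W.reshape(*d.shape,3)
def proj(c,X):
    K,k1=np.asarray(c["K"]),float(c["k1"])
    return cv2.projectPoints(np.asarray(X,float).reshape(-1,1,3),cv2.Rodrigues(np.asarray(c["R"]))[0],np.asarray(c["t"]),K,np.array([k1,0,0,0,0.]))[0].reshape(-1,2)
E
python3 - <<'E'
import numpy as np,cv2
from h import *
T=dict(np.load("top0.npz"));S=dict(np.load("side0.npz"))
for nm,c in(("top",T),("side",S)):
    W=cloud(c);
    for (lo,hi,roi) in ((.035,.055,"block"),):
        m=(W[...,2]>lo)&(W[...,2]<hi)
        m=m.astype(np.uint8)
        n,l,st,ce=cv2.connectedComponentsWithStats(m)
        for i in range(1,n):
            if st[i,4]>60:
                p=W[l==i]; r=cv2.minAreaRect(p[:,:2].astype(np.float32))
                print(nm,ce[i].round(),st[i,4],p.mean(0).round(4),np.round(r[0],4),np.round(r[1],4),round(r[2],1),c["img"][l==i].mean(0).round())
    # plate at z .012
    m=((W[...,2]>.006)&(W[...,2]<.018)&(W[...,0]>.3)).astype(np.uint8)
    n,l,st,ce=cv2.connectedComponentsWithStats(m)
    for i in range(1,n):
        if st[i,4]>200:
            p=W[l==i]; r=cv2.minAreaRect(p[:,:2].astype(np.float32)); print(" plate",ce[i].round(),st[i,4],np.round(r[0],4),np.round(r[1],4),round(r[2],1))
im=T["img"]
cv2.imwrite("pics/topz.png",cv2.resize(im[140:270,180:370],None,fx=4,fy=4,interpolation=cv2.INTER_CUBIC))
cv2.imwrite("pics/sidez.png",cv2.resize(S["img"][160:290,180:360],None,fx=4,fy=4,interpolation=cv2.INTER_CUBIC))
E
```

```text
top [475. 128.] 4212 [ 0.7771 -0.6073  0.045 ] [ 0.7792 -0.6102] [0.2072 0.1715] 85.1 [190. 191. 189.]
top [ 50. 175.] 1201 [0.6107 0.5364 0.0449] [0.6041 0.5305] [0.2316 0.0548] 10.7 [186. 190. 188.]
top [250. 182.] 196 [0.6082 0.0107 0.0372] [0.6089 0.0105] [0.0397 0.0433] 82.8 [107. 105. 104.]
top [381. 210.] 375 [ 0.5417 -0.333   0.0452] [ 0.5423 -0.3342] [0.0415 0.0612] 64.1 [ 75. 145. 227.]
top [343. 215.] 365 [ 0.5244 -0.232   0.0454] [ 0.5248 -0.2334] [0.0396 0.0614] 15.1 [206. 205. 208.]
top [406. 256.] 403 [ 0.4221 -0.3932  0.0451] [ 0.4226 -0.3949] [0.0417 0.0608] 78.9 [ 74. 144. 226.]
top [360. 260.] 393 [ 0.4111 -0.2747  0.0453] [ 0.4112 -0.276 ] [0.0408 0.0611] 33.7 [176. 180.  83.]
 plate [254. 162.] 207 [0.6702 0.0025] [0.2387 0.0079] 82.6
 plate [209. 179.] 428 [0.6202 0.1214] [0.0366 0.101 ] 83.1
 plate [250. 186.] 1384 [0.6065 0.011 ] [0.1395 0.1019] 82.7
 plate [291. 191.] 436 [ 0.5929 -0.0998] [0.0375 0.1005] 82.9
 plate [203. 215.] 360 [0.5175 0.1343] [0.0373 0.0857] 82.4
 plate [231. 210.] 299 [0.5306 0.0589] [0.0627 0.0418] 83.4
 plate [260. 215.] 311 [ 0.5209
[... 1490 characters left out ...]
419 0.0617] 63.1 [ 70. 150. 243.]
side [296. 292.] 429 [ 0.4071 -0.2766  0.0443] [ 0.4095 -0.2754] [0.0422 0.0609] 35.1 [189. 195.  70.]
side [341. 320.] 509 [ 0.4182 -0.3948  0.0447] [ 0.421 -0.393] [0.0426 0.0619] 78.1 [ 70. 151. 242.]
side [ 87. 344.] 449 [-0.002  -0.0633  0.0449] [-0.0003 -0.0621] [0.0219 0.1335] 89.1 [75. 68. 60.]
 plate [389.  52.] 557 [2.0594 0.6458] [1.776  0.0412] 89.8
 plate [143. 140.] 240 [0.5354 0.6021] [0.1783 0.3549] 42.6
 plate [259. 204.] 447 [0.6101 0.0204] [0.1274 0.1   ] 82.6
 plate [248. 232.] 1574 [0.545  0.0188] [0.262  0.2478] 83.0
 plate [229. 219.] 478 [0.4966 0.0356] [0.1267 0.0632] 82.9
 plate [477. 306.] 298 [ 0.6977 -0.5953] [0.1912 0.0097] 84.9
```

View pics/topz.png

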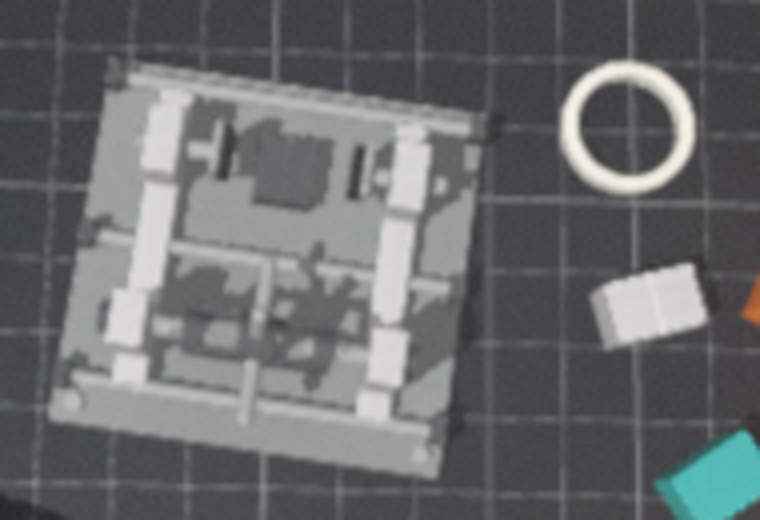

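View pics/sidez.png

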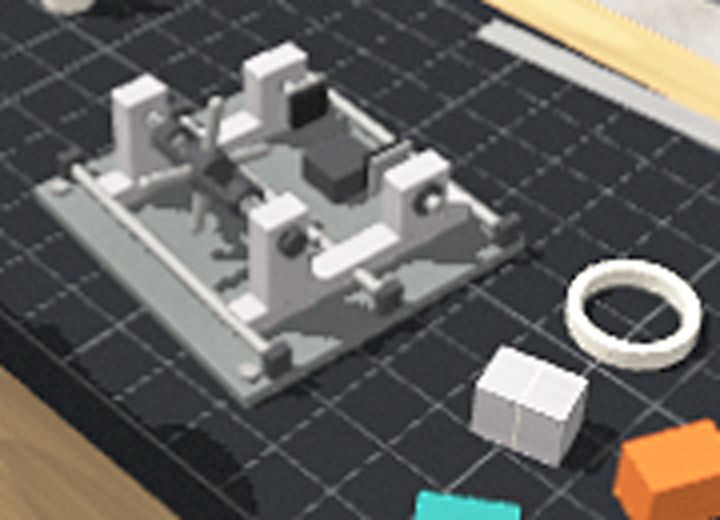

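The block sits at about (0.524, -0.233), yawed about 15°. The clamp is yawed about -7.3°. Next I refine the clamp pose, the spoke angle and the pad positions.

```bash
cat >> h.py <<'E'
YAW=np.deg2rad(-7.3); C0=np.array([0.5455,0.0188,0])
Rz=lambda a:np.array([[np.cos(a),-np.sin(a),0],[np.sin(a),np.cos(a),0],[0,0,1]])
def toclamp(W,C=C0,yaw=YAW): return (W-C)@Rz(yaw)
def toworld(p,C=C0,yaw=YAW): return np.asarray(p)@Rz(yaw).T+C
E
python3 - <<'E'
from h import *
for n in("top","side"):
    c=dict(np.load(n+"0.npz")); P=toclamp(cloud(c)).reshape(-1,3); 
    g=lambda a,b,cc,d,e,f:P[(P[:,0]>a)&(P[:,0]<b)&(P[:,1]>cc)&(P[:,1]<d)&(P[:,2]>e)&(P[:,2]<f)]
    q=g(-.15,.15,-.15,.15,.009,.015); print(n,"plate x",np.percentile(q[:,0],[.3,99.7]),"y",np.percentile(q[:,1],[.3,99.7]))
    for nm,b in(("Ltower hub",(-.1,-.02,.05,.11,.096,.11)),("Rtower hub",(-.1,-.02,-.11,-.05,.096,.11)),("Ltower p",(.02,.1,.055,.11,.09,.11)),("Rtower p",(.02,.1,-.11,-.055,.09,.11)),("ped",(.02,.1,-.03,.03,.03,.04))):
        q=g(*b); 
        if len(q)>3: print(nm,len(q),q.min(0).round(4),q.max(0).round(4),np.median(q,0).round(4))
    q=g(-.13,.01,-.02,.02,.05,.16); q=q[np.hypot(q[:,0]+.06,q[:,2]-.085)>.024]
    a=np.arctan2(q[:,0]+.06,q[:,2]-.085); r=np.hypot(q[:,0]+.06,q[:,2]-.085)
    a=(a+np.pi/4)%(np.pi/2)-np.pi/4; print("spoke angle",len(a),np.median(a),a.std(),q[:,1].mean(),r.max())
    for s in(1,-1):
        q=g(.045,.075,-.058 if s<0 else .02,-.02 if s<0 else .058,.05,.08); print("pad",s,len(q)); print(np.c_[q][np.argsort(q[:,1])][:40].round(3).tolist())
E
```

```text
top plate x [-0.12031804  0.12867003] y [-0.12977657  0.12872419]
Ltower hub 135 [-0.073   0.0682  0.0962] [-0.0393  0.0966  0.1062] [-0.0564  0.0792  0.1029]
Rtower hub 131 [-0.0727 -0.098   0.0964] [-0.0387 -0.0697  0.1078] [-0.056  -0.0804  0.1028]
ped 244 [ 0.0422 -0.02    0.0303] [0.0867 0.0196 0.0398] [0.0638 0.     0.0364]
spoke angle 124 0.2139674977472586 0.15081002424190923 -0.0006770990080311346 0.057951740402948565
pad 1 77
[[0.063, 0.035, 0.072], [0.062, 0.035, 0.064], [0.061, 0.035, 0.056], [0.065, 0.036, 0.075], [0.049, 0.036, 0.072], [0.049, 0.036, 0.063], [0.051, 0.036, 0.075], [0.048, 0.036, 0.052], [0.068, 0.036, 0.071], [0.07, 0.036, 0.073], [0.054, 0.037, 0.073], [0.056, 0.037, 0.075], [0.073, 0.037, 0.074], [0.06, 0.038, 0.071], [0.062, 0.038, 0.074], [0.049, 0.038, 0.074], [0.065, 0.038, 0.072], [0.048, 0.038, 0.063], [0.068, 0.039, 0.071], [0.052, 0.039, 0.071], [0.054, 0.039, 0.072], [0.07, 0.039, 0.071], [0.073, 0.039, 0.073], [0.057, 0.04, 0.07], [0.059, 0.04, 0.074], [0.062, 0.04, 0.071], [0.065, 0.041, 0.071], [0.049, 0.041, 0.07], [0.048, 0.041, 0.061], 
[... 2822 characters left out ...]
 0.063], [0.057, -0.054, 0.065], [0.054, -0.053, 0.056], [0.054, -0.053, 0.074], [0.057, -0.053, 0.076], [0.047, -0.053, 0.07], [0.047, -0.053, 0.074], [0.048, -0.053, 0.055], [0.062, -0.053, 0.066], [0.055, -0.053, 0.058], [0.058, -0.053, 0.072], [0.062, -0.052, 0.069], [0.065, -0.052, 0.075], [0.051, -0.052, 0.068], [0.073, -0.052, 0.064], [0.055, -0.052, 0.066], [0.052, -0.052, 0.06], [0.051, -0.052, 0.071], [0.074, -0.052, 0.059], [0.062, -0.052, 0.072], [0.052, -0.052, 0.063], [0.055, -0.051, 0.076], [0.049, -0.051, 0.061], [0.074, -0.051, 0.07], [0.071, -0.051, 0.064], [0.074, -0.051, 0.073], [0.067, -0.051, 0.066], [0.056, -0.051, 0.06], [0.071, -0.051, 0.068], [0.063, -0.051, 0.075]]
```

```bash
sed -i 's/0.5455,0.0188/0.5475,0.0188/' h.py; python3 - <<'E'
from h import *
from scipy.optimize import least_squares
for n,dx in(("top",.002),("side",-.0015)):
    c=dict(np.load(n+"0.npz")); P=toclamp(cloud(c)).reshape(-1,3); P[:,0]-=dx
    g=lambda a,b,cc,d,e,f:P[(P[:,0]>a)&(P[:,0]<b)&(P[:,1]>cc)&(P[:,1]<d)&(P[:,2]>e)&(P[:,2]<f)]
    q=g(.046,.074,-.06,-.02,.045,.074); print(n,"R pad max y",np.sort(q[:,1])[-12:].round(4))
    q=g(.046,.074,.02,.06,.045,.074); print(n,"L pad min y",np.sort(q[:,1])[:12].round(4))
    q=g(-.13,.01,-.012,.012,.03,.16); r=np.hypot(q[:,0]+.06,q[:,2]-.085); q=q[(r>.026)&(r<.056)]
    def f(p):
        X=q-[-.06+p[1],p[3],.085+p[2]]
        best=None
        ds=[]
        for k in range(4):
            a=p[0]+k*np.pi/2; u=np.array([np.sin(a),0,np.cos(a)])
            s=X@u; d=np.linalg.norm(X-np.outer(s,u),axis=1); ds.append(np.where(s>0,d,1))
        return np.append(np.min(ds,0)-.005,[p[1]/3,p[2]/3])
    for a0 in(-.2,0.2):
        s=least_squares(f,[a0,0,0,0],loss="soft_l1",f_scale=.001); print("angle",s.x.round(4),s.cost)
E
```

```text
top R pad max y [-0.0447 -0.0444 -0.0444 -0.0439 -0.0436 -0.0436 -0.0433 -0.0432 -0.0429
 -0.0427 -0.0427 -0.0426]
top L pad min y [0.035  0.035  0.0351 0.0351 0.0351 0.0352 0.0352 0.0359 0.0362 0.0363
 0.0371 0.0373]
angle [-5.263e-01  1.300e-02  4.160e-02 -5.000e-04] 0.00016613799069547223
angle [ 2.026e-01  2.000e-04  1.100e-03 -9.000e-04] 6.739039322116464e-05
side R pad max y [-0.0442 -0.0442 -0.0438 -0.0438 -0.0436 -0.0435 -0.0428 -0.0421 -0.0414
 -0.0413 -0.0394 -0.0391]
side L pad min y [0.0336 0.0347 0.0352 0.0354 0.0357 0.0357 0.0358 0.0361 0.0361 0.0365
 0.0365 0.0365]
angle [0.1933 0.0015 0.0022 0.001 ] 7.670922491692645e-05
angle [0.1933 0.0015 0.0022 0.001 ] 7.670922490444824e-05
```

```bash
cat >> h.py <<'E'
from scipy.spatial.transform import Rotation as Ro, Slerp
def Rdown(yaw):  # yaw of tool y in world (deg)
    a=np.deg2rad(yaw); y=np.array([np.cos(a),np.sin(a),0]); z=np.array([0,0,-1.]); x=np.cross(y,z)
    return Ro.from_matrix(np.stack([x,y,z],1))
def rows(wps,obs=None,show=True):
    """wps: list of (x,y,z,yaw deg,nrows) ; prints rows (tool frame shift from now)"""
    from rig import telemetry
    o=obs or telemetry.get_obs()
    p0=np.array(o["position"]);R0=Ro.from_quat(o["tool_rot"]); p,R=p0,R0
    out=[]
    for (x,y,z,yaw,n) in wps:
        pt=np.array([x,y,z]);Rt=Rdown(yaw)
        s=Slerp([0,1],Ro.concatenate([R,Rt]))
        st=np.linalg.norm(pt-p)/n*1000; sr=np.rad2deg((R.inv()*Rt).magnitude())/n
        for i in range(1,n+1):
            pi=p+(pt-p)*i/n; Ri=s(i/n)
            d=R0.inv().apply(pi-p0); v=np.rad2deg((R0.inv()*Ri).as_rotvec())
            out.append((d,v))
        if st>62 or sr>10.6: print("FAST",st,sr)
        p,R=pt,Rt
    for k,(d,v) in enumerate(out):
        print('{"dx":%.4f,"dy":%.4f,"dz":%.4f,"rx":%.1f,"ry":%.1f,"rz":%.1f},'%(*d,*v), "" if (k+1)%5 else "--")
def state():
    from rig import telemetry
    o=telemetry.get_obs(); R=Ro.from_quat(o["tool_rot"]).as_matrix()
    print("t %.2f"%o["time"],"p",np.round(o["position"],4),"yaw %.2f"%np.rad2deg(np.arctan2(R[1,1],R[0,1])),"tilt",np.round(R[:2,2],3),"F",np.round(o["ft_force"],1),"M",np.round(o["moment"],2),"w %.4f"%o["grip_width"])
    return o
E
python3 -c "
from h import *
rows([(.33,.40,.25,60,5)])"
```

```text
{"dx":-0.0411,"dy":-0.0296,"dz":-0.0018,"rx":-0.0,"ry":-0.0,"rz":2.8}, 
{"dx":-0.0822,"dy":-0.0593,"dz":-0.0036,"rx":-0.0,"ry":-0.0,"rz":5.5}, 
{"dx":-0.1233,"dy":-0.0889,"dz":-0.0055,"rx":-0.1,"ry":-0.0,"rz":8.3}, 
{"dx":-0.1643,"dy":-0.1185,"dz":-0.0073,"rx":-0.1,"ry":-0.0,"rz":11.0}, 
{"dx":-0.2054,"dy":-0.1482,"dz":-0.0091,"rx":-0.1,"ry":-0.0,"rz":13.8}, --
```

step_arm(
  targets=[
    {"dx": -0.041, "dy": -0.03, "dz": -0.002, "rx": 0, "ry": 0, "rz": 3},
    {"dx": -0.082, "dy": -0.059, "dz": -0.004, "rx": 0, "ry": 0, "rz": 6},
    {"dx": -0.123, "dy": -0.089, "dz": -0.006, "rx": 0, "ry": 0, "rz": 8},
    {"dx": -0.164, "dy": -0.119, "dz": -0.007, "rx": 0, "ry": 0, "rz": 11},
    {"dx": -0.205, "dy": -0.148, "dz": -0.009, "rx": 0, "ry": 0, "rz": 14},
  ],
  gripper=0.7,
)

```text
time: 0.72
position: [0.3302, 0.3988, 0.2496]
tool_rot: [0.261, 0.965, -0.001, -0.0]
ft_force: [1.2, 0.3, 0.6]
grip_width: 0.0615
```

```bash
python3 -c "
from h import *
state()
rows([(.46,.13,.24,38,5)])"
```

```text
t 0.72 p [0.3302 0.3988 0.2496] yaw 59.71 tilt [-0.001 -0.002] F [1.2 0.3 0.6] M [-0.01 -0.03  0.02] w 0.0615
{"dx":-0.0495,"dy":-0.0333,"dz":0.0020,"rx":-0.0,"ry":0.0,"rz":4.3}, 
{"dx":-0.0990,"dy":-0.0666,"dz":0.0040,"rx":-0.1,"ry":0.0,"rz":8.7}, 
{"dx":-0.1486,"dy":-0.1000,"dz":0.0060,"rx":-0.1,"ry":0.0,"rz":13.0}, 
{"dx":-0.1981,"dy":-0.1333,"dz":0.0080,"rx":-0.1,"ry":0.0,"rz":17.4}, 
{"dx":-0.2476,"dy":-0.1666,"dz":0.0100,"rx":-0.2,"ry":0.0,"rz":21.7}, --
```

step_arm(
  targets=[
    {"dx": -0.05, "dy": -0.033, "dz": 0.002, "rx": 0, "ry": 0, "rz": 4},
    {"dx": -0.099, "dy": -0.067, "dz": 0.004, "rx": 0, "ry": 0, "rz": 9},
    {"dx": -0.149, "dy": -0.1, "dz": 0.006, "rx": 0, "ry": 0, "rz": 13},
    {"dx": -0.198, "dy": -0.133, "dz": 0.008, "rx": 0, "ry": 0, "rz": 17},
    {"dx": -0.248, "dy": -0.167, "dz": 0.01, "rx": 0, "ry": 0, "rz": 22},
  ],
)

```text
time: 1.35
position: [0.4606, 0.1277, 0.2398]
tool_rot: [0.442, 0.897, -0.001, -0.0]
ft_force: [0.9, 0.4, -0.1]
grip_width: 0.061
```

```bash
python3 -c "
from h import *
state()
rows([(.515,-.17,.20,20,5)])"
```

```text
t 1.35 p [0.4606 0.1277 0.2398] yaw 37.55 tilt [-0.002 -0.002] F [ 0.9  0.4 -0.1] M [-0.03 -0.05 -0.  ] w 0.0610
{"dx":-0.0538,"dy":-0.0276,"dz":0.0081,"rx":-0.0,"ry":0.0,"rz":3.5}, 
{"dx":-0.1077,"dy":-0.0553,"dz":0.0162,"rx":-0.1,"ry":0.0,"rz":7.0}, 
{"dx":-0.1615,"dy":-0.0829,"dz":0.0242,"rx":-0.1,"ry":0.0,"rz":10.5}, 
{"dx":-0.2153,"dy":-0.1105,"dz":0.0323,"rx":-0.1,"ry":0.1,"rz":14.0}, 
{"dx":-0.2692,"dy":-0.1382,"dz":0.0404,"rx":-0.1,"ry":0.1,"rz":17.6}, --
```

step_arm(
  targets=[
    {"dx": -0.054, "dy": -0.028, "dz": 0.0, "rx": 0, "ry": 0, "rz": 4},
    {"dx": -0.108, "dy": -0.055, "dz": 0.008, "rx": 0, "ry": 0, "rz": 7},
    {"dx": -0.162, "dy": -0.083, "dz": 0.02, "rx": 0, "ry": 0, "rz": 11},
    {"dx": -0.215, "dy": -0.11, "dz": 0.032, "rx": 0, "ry": 0, "rz": 14},
    {"dx": -0.269, "dy": -0.138, "dz": 0.04, "rx": 0, "ry": 0, "rz": 18},
  ],
)

```text
time: 1.98
position: [0.5148, -0.1715, 0.1995]
tool_rot: [0.578, 0.816, -0.001, -0.001]
ft_force: [1.1, 0.6, 0.7]
grip_width: 0.0608
```

```bash
python3 -c "
from h import *
state()
rows([(.5245,-.2325,.11,15.2,2),(.5245,-.2325,.034,15.2,3)])"
```

```text
t 1.98 p [ 0.5148 -0.1715  0.1995] yaw 19.41 tilt [-0.002 -0.001] F [1.1 0.6 0.7] M [-0.05 -0.05  0.  ] w 0.0608
{"dx":-0.0304,"dy":-0.0054,"dz":0.0448,"rx":-0.1,"ry":0.0,"rz":2.1}, 
{"dx":-0.0607,"dy":-0.0108,"dz":0.0896,"rx":-0.2,"ry":0.0,"rz":4.2}, 
{"dx":-0.0607,"dy":-0.0108,"dz":0.1149,"rx":-0.2,"ry":0.0,"rz":4.2}, 
{"dx":-0.0607,"dy":-0.0107,"dz":0.1402,"rx":-0.2,"ry":0.0,"rz":4.2}, 
{"dx":-0.0607,"dy":-0.0106,"dz":0.1656,"rx":-0.2,"ry":0.0,"rz":4.2}, --
```

step_arm(
  targets=[
    {"dx": -0.03, "dy": -0.005, "dz": 0.045, "rx": 0, "ry": 0, "rz": 2},
    {"dx": -0.061, "dy": -0.011, "dz": 0.09, "rx": 0, "ry": 0, "rz": 4.2},
    {"dx": -0.061, "dy": -0.011, "dz": 0.115, "rx": 0, "ry": 0, "rz": 4.2},
    {"dx": -0.061, "dy": -0.011, "dz": 0.14, "rx": 0, "ry": 0, "rz": 4.2},
    {"dx": -0.061, "dy": -0.011, "dz": 0.1655, "rx": 0, "ry": 0, "rz": 4.2},
  ],
)

```text
time: 2.6
position: [0.524, -0.233, 0.0328]
tool_rot: [0.608, 0.794, -0.001, -0.001]
ft_force: [0.7, -0.6, 0.0]
grip_width: 0.061
```

step_arm(
  targets=[
    {"dx": 0},
    {"dx": 0},
    {"dx": 0},
    {"dx": 0},
    {"dx": 0},
  ],
  gripper=0.3,
  force=25,
)

```text
invalid input
```

```bash
python3 -c "
from h import *
from rig import viewer
state()
for n in('side','top'):
  c=viewer.camera(n);cv2.imwrite('pics/grasp_%s.png'%n,cv2.resize(c['img'][150:330,200:440],None,fx=3,fy=3))
"
```

```text
t 2.60 p [ 0.524  -0.233   0.0328] yaw 15.18 tilt [-0.003 -0.001] F [ 0.7 -0.6  0. ] M [-0.05  0.02  0.03] w 0.0610
```

View pics/grasp_side.png

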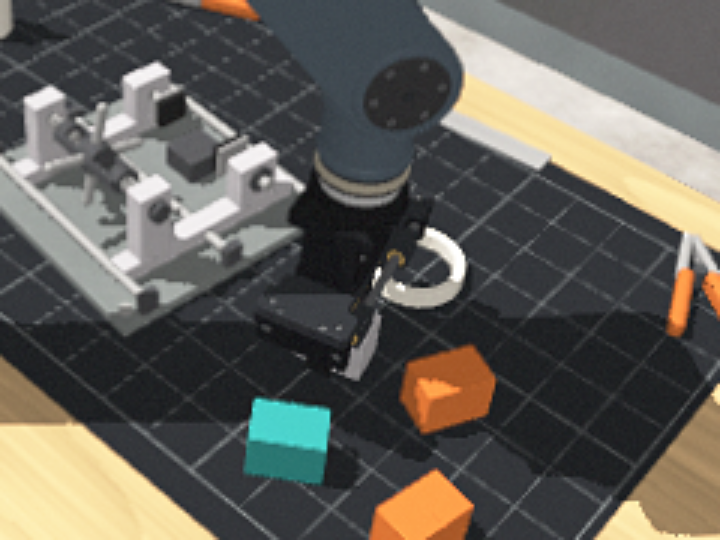

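The open fingers straddle the block at about (360,345) in this crop, clear of the tape at about (430,270). I'll close the gripper.

step_arm(
  targets=[
    {"dx": 0, "dy": 0, "dz": 0, "rx": 0, "ry": 0, "rz": 0},
    {"dx": 0, "dy": 0, "dz": 0, "rx": 0, "ry": 0, "rz": 0},
    {"dx": 0, "dy": 0, "dz": 0, "rx": 0, "ry": 0, "rz": 0},
    {"dx": 0, "dy": 0, "dz": 0, "rx": 0, "ry": 0, "rz": 0},
    {"dx": 0, "dy": 0, "dz": 0, "rx": 0, "ry": 0, "rz": 0},
  ],
  gripper=0.3,
  force=25,
)

```text
time: 3.32
position: [0.523, -0.2321, 0.0323]
tool_rot: [0.607, 0.794, -0.001, -0.003]
ft_force: [-0.1, 0.6, 6.6]
grip_width: 0.0398
```

```bash
python3 -c "
from h import *
state()
rows([(.524,-.233,.16,15.2,3),(.545,-.14,.2,5,2)])
w=toworld([.064,-.002,.2]);print(w)
"
```

```text
t 3.33 p [ 0.523  -0.2321  0.0323] yaw 15.18 tilt [-0.006  0.001] F [-0.1  0.6  6.6] M [ 0.06 -0.05  0.03] w 0.0398
{"dx":-0.0003,"dy":0.0000,"dz":-0.0426,"rx":-0.1,"ry":-0.1,"rz":-0.0}, 
{"dx":-0.0005,"dy":0.0000,"dz":-0.0851,"rx":-0.2,"ry":-0.1,"rz":-0.0}, 
{"dx":-0.0008,"dy":0.0000,"dz":-0.1277,"rx":-0.3,"ry":-0.2,"rz":-0.0}, 
{"dx":0.0414,"dy":0.0222,"dz":-0.1477,"rx":-0.3,"ry":-0.2,"rz":5.1}, 
{"dx":0.0836,"dy":0.0444,"dz":-0.1677,"rx":-0.3,"ry":-0.1,"rz":10.2}, --
[0.61072712 0.00868408 0.2       ]
```

step_arm(
  targets=[
    {"dx": 0, "dy": 0, "dz": -0.043, "rx": 0, "ry": 0, "rz": 0},
    {"dx": 0, "dy": 0, "dz": -0.085, "rx": 0, "ry": 0, "rz": 0},
    {"dx": 0, "dy": 0, "dz": -0.128, "rx": 0, "ry": 0, "rz": 0},
    {"dx": 0.041, "dy": 0.022, "dz": -0.148, "rx": 0, "ry": 0, "rz": 5},
    {"dx": 0.084, "dy": 0.044, "dz": -0.168, "rx": 0, "ry": 0, "rz": 10},
  ],
)

```text
time: 3.95
position: [0.5439, -0.1391, 0.2006]
tool_rot: [0.676, 0.737, -0.002, -0.003]
ft_force: [1.0, -0.2, -2.4]
grip_width: 0.0401
```

```bash
python3 -c "
from h import *
state()
rows([(.6107,.0087,.2,-7.3,4),(.6107,.0087,.15,-7.3,1)])
"
```

```text
t 3.95 p [ 0.5439 -0.1391  0.2006] yaw 4.90 tilt [-0.007  0.002] F [ 1.  -0.2 -2.4] M [-0.08 -0.    0.01] w 0.0401
{"dx":0.0354,"dy":0.0198,"dz":0.0001,"rx":-0.1,"ry":-0.0,"rz":3.1}, 
{"dx":0.0708,"dy":0.0396,"dz":0.0002,"rx":-0.2,"ry":-0.0,"rz":6.1}, 
{"dx":0.1062,"dy":0.0594,"dz":0.0003,"rx":-0.3,"ry":-0.1,"rz":9.2}, 
{"dx":0.1416,"dy":0.0792,"dz":0.0004,"rx":-0.4,"ry":-0.1,"rz":12.2}, 
{"dx":0.1414,"dy":0.0795,"dz":0.0504,"rx":-0.4,"ry":-0.1,"rz":12.2}, --
```

step_arm(
  targets=[
    {"dx": 0.035, "dy": 0.02, "dz": 0, "rx": -0.1, "ry": 0, "rz": 3},
    {"dx": 0.071, "dy": 0.04, "dz": 0, "rx": -0.2, "ry": 0, "rz": 6},
    {"dx": 0.106, "dy": 0.059, "dz": 0, "rx": -0.3, "ry": 0, "rz": 9},
    {"dx": 0.1415, "dy": 0.0793, "dz": 0, "rx": -0.4, "ry": 0, "rz": 12.2},
    {"dx": 0.1415, "dy": 0.0795, "dz": 0.05, "rx": -0.4, "ry": 0, "rz": 12.2},
  ],
)

```text
time: 4.58
position: [0.6148, 0.0112, 0.1531]
tool_rot: [0.749, 0.662, 0.004, 0.003]
ft_force: [0.6, -1.5, -3.8]
grip_width: 0.0396
```

```bash
python3 -c "
from h import *
from rig import viewer
state()
rows([(.6107,.0087,.09,-7.3,2),(.6107,.0087,.069,-7.3,2),(.6107,.0087,.0685,-7.3,1)])
c=viewer.camera('side');cv2.imwrite('pics/pre_side.png',cv2.resize(c['img'][100:260,170:370],None,fx=3.5,fy=3.5))
"
```

```text
t 4.58 p [0.6148 0.0112 0.1531] yaw -7.09 tilt [0.011 0.001] F [ 0.6 -1.5 -3.8] M [-0.1   0.07  0.03] w 0.0396
{"dx":-0.0015,"dy":-0.0022,"dz":0.0315,"rx":0.3,"ry":-0.1,"rz":0.1}, 
{"dx":-0.0031,"dy":-0.0045,"dz":0.0630,"rx":0.6,"ry":-0.1,"rz":0.2}, 
{"dx":-0.0031,"dy":-0.0046,"dz":0.0735,"rx":0.6,"ry":-0.1,"rz":0.2}, 
{"dx":-0.0031,"dy":-0.0047,"dz":0.0840,"rx":0.6,"ry":-0.1,"rz":0.2}, 
{"dx":-0.0031,"dy":-0.0047,"dz":0.0845,"rx":0.6,"ry":-0.1,"rz":0.2}, --
```

View pics/pre_side.png

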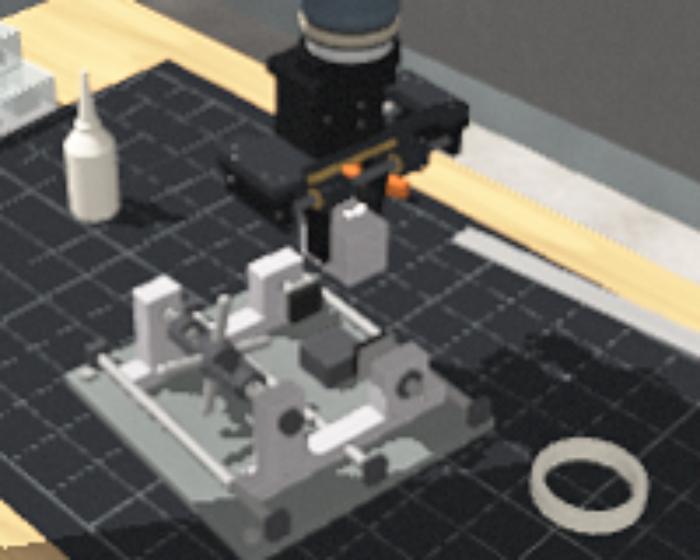

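The block hangs straight above the pedestal. I'll lower it in two stages.

step_arm(
  targets=[
    {"dx": -0.003, "dy": -0.0045, "dz": 0.01, "rx": 0.6, "ry": 0, "rz": 0.2},
    {"dx": -0.003, "dy": -0.0045, "dz": 0.025, "rx": 0.6, "ry": 0, "rz": 0.2},
    {"dx": -0.003, "dy": -0.0045, "dz": 0.045, "rx": 0.6, "ry": 0, "rz": 0.2},
    {"dx": -0.003, "dy": -0.0045, "dz": 0.06, "rx": 0.6, "ry": 0, "rz": 0.2},
    {"dx": -0.003, "dy": -0.0045, "dz": 0.07, "rx": 0.6, "ry": 0, "rz": 0.2},
  ],
)

```text
time: 5.25
position: [0.602, 0.0082, 0.0732]
tool_rot: [0.751, 0.66, -0.006, -0.008]
ft_force: [-0.5, -0.8, -1.5]
grip_width: 0.0398
```

```bash
python3 -c "
from h import *
from rig import viewer
state()
rows([(.6107,.0087,.068,-7.3,5)])
c=viewer.camera('side');cv2.imwrite('pics/pre2_side.png',cv2.resize(c['img'][120:260,190:350],None,fx=4,fy=4))
"
```

```text
t 5.25 p [0.602  0.0082 0.0732] yaw -7.38 tilt [-0.019  0.004] F [-0.5 -0.8 -1.5] M [-0.04  0.05 -0.05] w 0.0398
{"dx":0.0003,"dy":0.0017,"dz":0.0010,"rx":-0.2,"ry":-0.0,"rz":-0.0}, 
{"dx":0.0007,"dy":0.0035,"dz":0.0020,"rx":-0.5,"ry":-0.0,"rz":-0.0}, 
{"dx":0.0010,"dy":0.0052,"dz":0.0030,"rx":-0.7,"ry":-0.1,"rz":-0.1}, 
{"dx":0.0013,"dy":0.0070,"dz":0.0041,"rx":-0.9,"ry":-0.1,"rz":-0.1}, 
{"dx":0.0017,"dy":0.0087,"dz":0.0051,"rx":-1.1,"ry":-0.1,"rz":-0.1}, --
```

View pics/pre2_side.png

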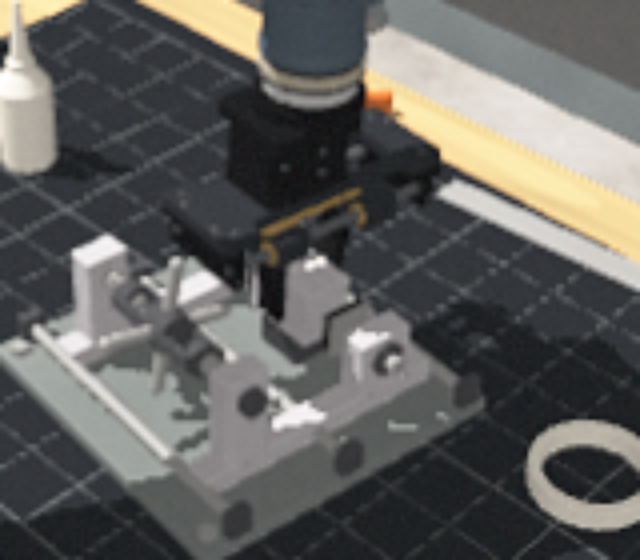

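```bash
python3 -c "
from h import *
state()
rows([(.6107,.0087,.0725,-7.3,5)])
"
```

```text
t 5.30 p [0.6013 0.0083 0.0722] yaw -7.38 tilt [-0.021  0.005] F [ 0.1  0.3 -3.6] M [-0.05  0.05 -0.02] w 0.0396
{"dx":0.0003,"dy":0.0019,"dz":-0.0001,"rx":-0.2,"ry":-0.0,"rz":-0.0}, 
{"dx":0.0006,"dy":0.0037,"dz":-0.0002,"rx":-0.5,"ry":-0.0,"rz":-0.0}, 
{"dx":0.0009,"dy":0.0056,"dz":-0.0003,"rx":-0.7,"ry":-0.1,"rz":-0.0}, 
{"dx":0.0013,"dy":0.0074,"dz":-0.0004,"rx":-1.0,"ry":-0.1,"rz":-0.1}, 
{"dx":0.0016,"dy":0.0093,"dz":-0.0005,"rx":-1.2,"ry":-0.1,"rz":-0.1}, --
```

step_arm(
  targets=[
    {"dx": 0, "dy": 0.003, "dz": -0.004, "rx": -0.3, "ry": 0, "rz": 0},
    {"dx": 0.001, "dy": 0.006, "dz": -0.008, "rx": -0.7, "ry": 0, "rz": 0},
    {"dx": 0.0015, "dy": 0.0093, "dz": -0.01, "rx": -1.2, "ry": 0, "rz": 0},
    {"dx": 0.0015, "dy": 0.0093, "dz": -0.01, "rx": -1.2, "ry": 0, "rz": 0},
    {"dx": 0.0015, "dy": 0.0093, "dz": -0.01, "rx": -1.2, "ry": 0, "rz": 0},
  ],
)

```text
time: 5.92
position: [0.6108, 0.0087, 0.0821]
tool_rot: [0.751, 0.66, 0.0, -0.001]
ft_force: [0.6, 0.5, -3.1]
grip_width: 0.0398
```

```bash
python3 -c "
from h import *
state()
rows([(.6107,.0087,.0685,-7.3,5)])
"
```

```text
t 5.92 p [0.6108 0.0087 0.0821] yaw -7.37 tilt [-0.001  0.002] F [ 0.6  0.5 -3.1] M [-0.11  0.02  0.02] w 0.0398
{"dx":0.0000,"dy":-0.0000,"dz":0.0027,"rx":-0.0,"ry":-0.0,"rz":-0.0}, 
{"dx":0.0000,"dy":-0.0000,"dz":0.0055,"rx":-0.0,"ry":-0.0,"rz":-0.0}, 
{"dx":0.0000,"dy":-0.0001,"dz":0.0082,"rx":-0.0,"ry":-0.1,"rz":-0.0}, 
{"dx":0.0000,"dy":-0.0001,"dz":0.0109,"rx":-0.0,"ry":-0.1,"rz":-0.1}, 
{"dx":0.0000,"dy":-0.0001,"dz":0.0136,"rx":-0.0,"ry":-0.1,"rz":-0.1}, --
```

step_arm(
  targets=[
    {"dx": 0, "dy": 0, "dz": 0.004, "rx": 0, "ry": 0, "rz": 0},
    {"dx": 0, "dy": 0, "dz": 0.008, "rx": 0, "ry": 0, "rz": 0},
    {"dx": 0, "dy": 0, "dz": 0.011, "rx": 0, "ry": 0, "rz": 0},
    {"dx": 0, "dy": 0, "dz": 0.0135, "rx": 0, "ry": 0, "rz": 0},
    {"dx": 0, "dy": 0, "dz": 0.0135, "rx": 0, "ry": 0, "rz": 0},
  ],
)

```text
time: 6.55
position: [0.6109, 0.0087, 0.0685]
tool_rot: [0.751, 0.66, 0.0, -0.001]
ft_force: [-0.6, 0.2, -2.6]
grip_width: 0.0396
```

```bash
python3 -c "
from h import *
state()
"
```

```text
t 6.55 p [0.6109 0.0087 0.0685] yaw -7.37 tilt [-0.     0.002] F [-0.6  0.2 -2.6] M [-0.03  0.1   0.05] w 0.0396
```

step_arm(
  targets=[
    {"dx": 0, "dy": 0, "dz": 0.0005, "rx": 0, "ry": 0, "rz": 0},
    {"dx": 0, "dy": 0, "dz": 0.001, "rx": 0, "ry": 0, "rz": 0},
    {"dx": 0, "dy": 0, "dz": 0.001, "rx": 0, "ry": 0, "rz": 0},
    {"dx": 0, "dy": 0, "dz": 0.001, "rx": 0, "ry": 0, "rz": 0},
    {"dx": 0, "dy": 0, "dz": 0.001, "rx": 0, "ry": 0, "rz": 0},
  ],
)

```text
time: 7.18
position: [0.611, 0.0087, 0.0684]
tool_rot: [0.751, 0.66, 0.001, -0.001]
ft_force: [-2.5, -0.0, 5.1]
grip_width: 0.0398
```

```bash
python3 -c "
from h import *
from rig import viewer
state()
c=viewer.camera('side');cv2.imwrite('pics/pl_side.png',cv2.resize(c['img'][150:250,210:340],None,fx=5,fy=5))
state()
"
```

```text
t 7.17 p [0.611  0.0087 0.0684] yaw -7.36 tilt [-0.     0.002] F [-2.5 -0.   5.1] M [ 0.    0.52 -0.05] w 0.0398
t 7.22 p [0.6109 0.0086 0.0683] yaw -7.37 tilt [-0.     0.002] F [-1.6 -0.5  6. ] M [-0.03  0.5   0.01] w 0.0399
```

View pics/pl_side.png

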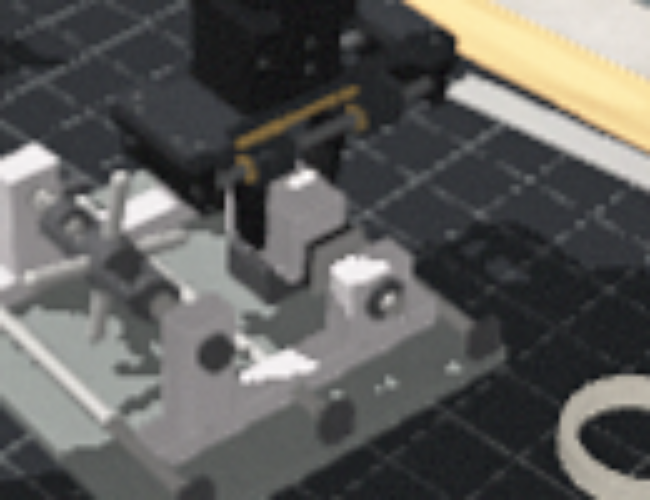

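Contact is confirmed, with the wrist force going from -2.6 to +5 N. I'll release and lift.

step_arm(
  targets=[
    {"dx": 0, "dy": 0, "dz": 0, "rx": 0, "ry": 0, "rz": 0},
    {"dx": 0, "dy": 0, "dz": 0, "rx": 0, "ry": 0, "rz": 0},
    {"dx": 0, "dy": 0, "dz": 0, "rx": 0, "ry": 0, "rz": 0},
    {"dx": 0, "dy": 0, "dz": -0.001, "rx": 0, "ry": 0, "rz": 0},
    {"dx": 0, "dy": 0, "dz": -0.01, "rx": 0, "ry": 0, "rz": 0},
  ],
  gripper=0.6,
)

```text
time: 7.85
position: [0.6104, 0.0087, 0.078]
tool_rot: [0.751, 0.66, 0.0, -0.001]
ft_force: [0.4, 0.6, 0.1]
grip_width: 0.0521
```

step_arm(
  targets=[
    {"dx": 0, "dy": 0, "dz": -0.03, "rx": 0, "ry": 0, "rz": 0},
    {"dx": 0, "dy": 0, "dz": -0.06, "rx": 0, "ry": 0, "rz": 0},
    {"dx": 0, "dy": 0, "dz": -0.1, "rx": 0, "ry": 0, "rz": 0},
    {"dx": 0, "dy": 0, "dz": -0.13, "rx": 0, "ry": 0, "rz": 0},
    {"dx": 0, "dy": 0, "dz": -0.14, "rx": 0, "ry": 0, "rz": 0},
  ],
)

```text
time: 8.48
position: [0.6118, 0.0083, 0.2208]
tool_rot: [0.751, 0.66, 0.002, 0.001]
ft_force: [-1.0, -0.3, -0.8]
grip_width: 0.0522
```

```bash
python3 -c "
from h import *
state()
p=toworld([-.10,0,.2]);print(p)
rows([(p[0],p[1],.2,70,10)])
"
```

```text
t 8.47 p [0.6118 0.0083 0.2208] yaw -7.37 tilt [0.003 0.001] F [-1.  -0.3 -0.8] M [-0.08  0.03 -0.01] w 0.0522
[0.44831056 0.03150646 0.2       ]
{"dx":0.0002,"dy":-0.0165,"dz":0.0020,"rx":0.0,"ry":0.0,"rz":-7.7}, 
{"dx":0.0004,"dy":-0.0330,"dz":0.0041,"rx":0.0,"ry":0.0,"rz":-15.5}, 
{"dx":0.0006,"dy":-0.0496,"dz":0.0061,"rx":0.1,"ry":0.0,"rz":-23.2}, 
{"dx":0.0008,"dy":-0.0661,"dz":0.0081,"rx":0.1,"ry":0.0,"rz":-30.9}, 
{"dx":0.0010,"dy":-0.0826,"dz":0.0101,"rx":0.1,"ry":0.0,"rz":-38.7}, --
{"dx":0.0012,"dy":-0.0991,"dz":0.0122,"rx":0.1,"ry":0.0,"rz":-46.4}, 
{"dx":0.0014,"dy":-0.1156,"dz":0.0142,"rx":0.1,"ry":0.0,"rz":-54.2}, 
{"dx":0.0016,"dy":-0.1322,"dz":0.0162,"rx":0.2,"ry":0.0,"rz":-61.9}, 
{"dx":0.0018,"dy":-0.1487,"dz":0.0182,"rx":0.2,"ry":0.0,"rz":-69.6}, 
{"dx":0.0020,"dy":-0.1652,"dz":0.0203,"rx":0.2,"ry":0.0,"rz":-77.4}, --
```

```bash
python3 -c "
from h import *
p=toworld([-.088,0,.2]);print(p)
rows([(p[0],p[1],.2,82.7,10)])
"
```

```text
[0.46021329 0.02998169 0.2       ]
{"dx":0.0002,"dy":-0.0153,"dz":0.0020,"rx":0.0,"ry":0.0,"rz":-9.0}, 
{"dx":0.0004,"dy":-0.0306,"dz":0.0041,"rx":0.0,"ry":0.0,"rz":-18.0}, 
{"dx":0.0006,"dy":-0.0460,"dz":0.0061,"rx":0.1,"ry":0.0,"rz":-27.0}, 
{"dx":0.0008,"dy":-0.0613,"dz":0.0081,"rx":0.1,"ry":0.0,"rz":-36.0}, 
{"dx":0.0010,"dy":-0.0766,"dz":0.0102,"rx":0.1,"ry":0.0,"rz":-45.0}, --
{"dx":0.0012,"dy":-0.0919,"dz":0.0122,"rx":0.1,"ry":0.0,"rz":-54.0}, 
{"dx":0.0014,"dy":-0.1072,"dz":0.0142,"rx":0.1,"ry":0.0,"rz":-63.0}, 
{"dx":0.0016,"dy":-0.1226,"dz":0.0162,"rx":0.2,"ry":0.0,"rz":-72.1}, 
{"dx":0.0018,"dy":-0.1379,"dz":0.0183,"rx":0.2,"ry":0.1,"rz":-81.1}, 
{"dx":0.0020,"dy":-0.1532,"dz":0.0203,"rx":0.2,"ry":0.1,"rz":-90.1}, --
```

step_arm(
  targets=[
    {"dx": 0, "dy": -0.015, "dz": 0, "rx": 0, "ry": 0, "rz": -9},
    {"dx": 0, "dy": -0.031, "dz": 0, "rx": 0, "ry": 0, "rz": -18},
    {"dx": 0, "dy": -0.046, "dz": 0, "rx": 0, "ry": 0, "rz": -27},
    {"dx": 0, "dy": -0.061, "dz": 0, "rx": 0, "ry": 0, "rz": -36},
    {"dx": 0.001, "dy": -0.077, "dz": 0, "rx": 0, "ry": 0, "rz": -45},
  ],
  gripper=0,
  force=40,
)

```text
time: 9.1
position: [0.5344, 0.0193, 0.2197]
tool_rot: [0.439, 0.899, 0.001, 0.0]
ft_force: [-0.1, 0.1, -0.3]
grip_width: 0.0102
```

```bash
python3 -c "
from h import *
state()
p=toworld([-.088,0,.2])
rows([(p[0],p[1],.2,82.7,5)])
"
```

```text
t 9.10 p [0.5344 0.0193 0.2197] yaw 37.93 tilt [0.001 0.002] F [-0.1  0.1 -0.3] M [-0.05  0.03 -0.  ] w 0.0102
{"dx":0.0108,"dy":-0.0104,"dz":0.0039,"rx":0.0,"ry":0.0,"rz":-9.0}, 
{"dx":0.0216,"dy":-0.0208,"dz":0.0078,"rx":0.0,"ry":0.0,"rz":-17.9}, 
{"dx":0.0324,"dy":-0.0312,"dz":0.0117,"rx":0.1,"ry":0.0,"rz":-26.9}, 
{"dx":0.0432,"dy":-0.0416,"dz":0.0157,"rx":0.1,"ry":0.0,"rz":-35.8}, 
{"dx":0.0541,"dy":-0.0520,"dz":0.0196,"rx":0.1,"ry":0.0,"rz":-44.8}, --
```

step_arm(
  targets=[
    {"dx": 0.011, "dy": -0.01, "dz": 0.0, "rx": 0, "ry": 0, "rz": -9},
    {"dx": 0.022, "dy": -0.021, "dz": 0.005, "rx": 0, "ry": 0, "rz": -18},
    {"dx": 0.032, "dy": -0.031, "dz": 0.01, "rx": 0, "ry": 0, "rz": -27},
    {"dx": 0.043, "dy": -0.042, "dz": 0.015, "rx": 0, "ry": 0, "rz": -36},
    {"dx": 0.054, "dy": -0.052, "dz": 0.02, "rx": 0, "ry": 0, "rz": -44.8},
  ],
)

```text
time: 9.72
position: [0.459, 0.0301, 0.1988]
tool_rot: [0.061, 0.998, 0.001, -0.0]
ft_force: [-0.2, -0.8, 0.2]
grip_width: 0.0004
```

```bash
cat >> h.py <<'E'
def cst():
    o=state(); p=toclamp(np.array(o["position"])); F=np.array(o["ft_force"])@Rz(YAW)
    print("CLAMP tcp",p.round(4),"tip z %.4f"%(p[2]-.019),"F",F.round(1)); return o
E
python3 -c "
from h import *
from rig import viewer
cst()
for n in('side','top'):
  c=viewer.camera(n);cv2.imwrite('pics/b_%s.png'%n,cv2.resize(c['img'][130:260,180:350],None,fx=4,fy=4)); np.savez('b_%s.npz'%n,**c)
p=toworld([-.085,0,.15])
rows([(p[0],p[1],.15,82.7,5)])
"
```

```text
t 9.72 p [0.459  0.0301 0.1988] yaw 83.01 tilt [-0.     0.002] F [-0.2 -0.8  0.2] M [0.02 0.02 0.02] w 0.0004
CLAMP tcp [-0.0892 -0.      0.1988] tip z 0.1798 F [-0.1 -0.8  0.2]
{"dx":-0.0012,"dy":-0.0001,"dz":0.0097,"rx":0.0,"ry":-0.0,"rz":0.0}, 
{"dx":-0.0024,"dy":-0.0001,"dz":0.0194,"rx":0.0,"ry":-0.1,"rz":0.0}, 
{"dx":-0.0037,"dy":-0.0002,"dz":0.0290,"rx":0.1,"ry":-0.1,"rz":0.0}, 
{"dx":-0.0049,"dy":-0.0002,"dz":0.0387,"rx":0.1,"ry":-0.2,"rz":0.0}, 
{"dx":-0.0061,"dy":-0.0003,"dz":0.0484,"rx":0.1,"ry":-0.2,"rz":0.0}, --
```

View pics/b_side.png

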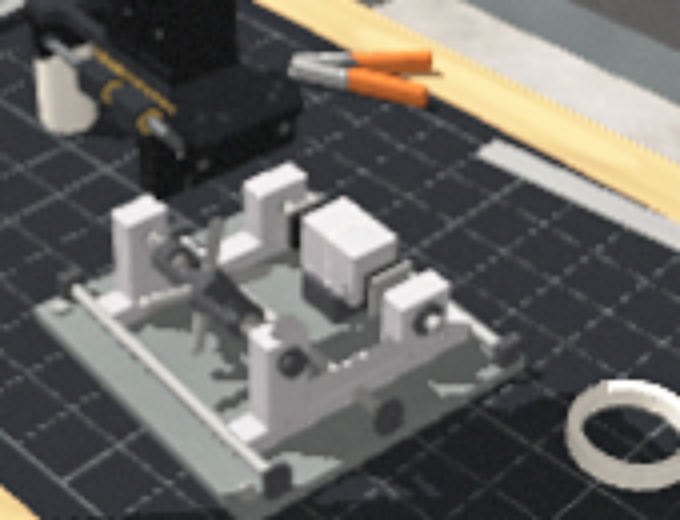

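View pics/b_top.png

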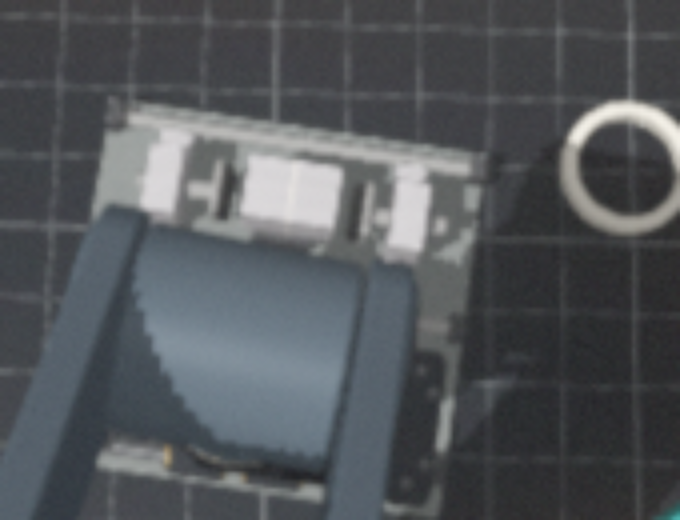

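The block is aligned on the pedestal, at about (348,255) in the side crop, with gaps to both pads. I'll check its pose and lower the finger behind the first spoke.

step_arm(
  targets=[
    {"dx": 0, "dy": 0, "dz": 0.012, "rx": 0, "ry": 0, "rz": 0},
    {"dx": -0.001, "dy": 0, "dz": 0.025, "rx": 0, "ry": 0, "rz": 0},
    {"dx": -0.003, "dy": 0, "dz": 0.038, "rx": 0, "ry": -0.1, "rz": 0},
    {"dx": -0.005, "dy": 0, "dz": 0.049, "rx": 0, "ry": -0.2, "rz": 0},
    {"dx": -0.006, "dy": 0, "dz": 0.049, "rx": 0, "ry": -0.2, "rz": 0.2},
  ],
)

```text
time: 10.45
position: [0.4627, 0.0299, 0.1483]
tool_rot: [0.065, 0.998, 0.001, -0.001]
ft_force: [-0.6, 1.1, 0.9]
grip_width: 0.0003
```

```bash
python3 -c "
from h import *
for n in('top','side'):
  P=toclamp(cloud(dict(np.load('b_%s.npz'%n))).reshape(-1,3))
  q=P[(abs(P[:,2]-.081)<.004)&(abs(P[:,0]-.06)<.04)&(abs(P[:,1])<.045)]
  print(n,cv2.minAreaRect((q[:,:2]*1000).astype(np.float32)))
cst()
"
```

```text
top ((64.77332305908203, 2.1863784790039062), (40.517757415771484, 71.12948608398438), 0.18464326858520508)
side ((62.57626724243164, 3.851642608642578), (43.1552734375, 75.45829772949219), 0.6039523482322693)
t 10.45 p [0.4627 0.0299 0.1483] yaw 82.49 tilt [-0.003  0.002] F [-0.6  1.1  0.9] M [-0.01 -0.02  0.  ] w 0.0003
CLAMP tcp [-0.0855  0.0003  0.1483] tip z 0.1293 F [-0.7  1.   0.9]
```

```bash
cat >> h.py <<'E'
RHO=46.
def tg(th):
    s,c=np.sin(th),np.cos(th)
    if th>=0: return -60+RHO*s-5*c-9.5, 85+RHO*c+5*s+19
    return -60+55*s-5*c-9.5, 85+55*c-9+19   # end of spoke on the face, tip 9 below end
def inv(x,z):  # spoke lean from tcp clamp mm, contact assumed
    zt=z-19-85; xx=x+9.5+60
    # lower edge contact: solve line dist 5
    r=np.hypot(xx,zt); th=np.arctan2(xx,zt)+np.arcsin(5/r)
    if th>=0: return th
    from scipy.optimize import brentq
    return brentq(lambda t:-60+55*np.sin(t)-5*np.cos(t)-9.5-x,-1.5,.3)
def push(ths,yaw=82.7):
    w=[]
    for t in ths:
        x,z=tg(t); p=toworld([x/1e3,0,z/1e3]); w.append((*p,yaw,1)); 
    rows(w)
def cth():
    o=cst(); p=toclamp(np.array(o["position"]))*1e3; print("lean if touching %.3f"%inv(p[0],p[2]))
E
python3 -c "
from h import *
push([.0,.2,.3,.4,.5])
"
```

```text
{"dx":-0.0110,"dy":-0.0002,"dz":-0.0018,"rx":0.1,"ry":-0.2,"rz":-0.2}, 
{"dx":-0.0202,"dy":-0.0002,"dz":-0.0019,"rx":0.1,"ry":-0.2,"rz":-0.2}, 
{"dx":-0.0248,"dy":-0.0002,"dz":-0.0012,"rx":0.1,"ry":-0.2,"rz":-0.2}, 
{"dx":-0.0293,"dy":-0.0002,"dz":-0.0001,"rx":0.1,"ry":-0.2,"rz":-0.2}, 
{"dx":-0.0336,"dy":-0.0001,"dz":0.0014,"rx":0.1,"ry":-0.2,"rz":-0.2}, --
```

step_arm(
  targets=[
    {"dx": -0.01, "dy": 0, "dz": -0.001, "rx": 0, "ry": -0.1, "rz": 0},
    {"dx": -0.017, "dy": 0, "dz": -0.002, "rx": 0, "ry": -0.2, "rz": 0},
    {"dx": -0.023, "dy": 0, "dz": -0.001, "rx": 0, "ry": -0.2, "rz": 0},
    {"dx": -0.029, "dy": 0, "dz": 0, "rx": 0, "ry": -0.2, "rz": 0},
    {"dx": -0.034, "dy": 0, "dz": 0.001, "rx": 0, "ry": -0.2, "rz": 0},
  ],
)

```text
time: 11.08
position: [0.4928, 0.0261, 0.1474]
tool_rot: [0.065, 0.998, 0.001, -0.004]
ft_force: [-8.1, 0.6, 7.7]
grip_width: 0.0005
```

```bash
python3 -c "
from h import *
cth()
push([.55,.65,.75,.82,.88])
"
```

```text
t 11.07 p [0.4928 0.0261 0.1474] yaw 82.53 tilt [-0.008  0.003] F [-8.1  0.6  7.7] M [0.1  1.26 0.03] w 0.0005
CLAMP tcp [-0.0552  0.0003  0.1474] tip z 0.1284 F [-8.1 -0.4  7.7]
lean if touching 0.428
{"dx":-0.0055,"dy":-0.0003,"dz":0.0015,"rx":0.1,"ry":-0.5,"rz":-0.2}, 
{"dx":-0.0096,"dy":-0.0003,"dz":0.0037,"rx":0.1,"ry":-0.5,"rz":-0.2}, 
{"dx":-0.0135,"dy":-0.0003,"dz":0.0062,"rx":0.1,"ry":-0.5,"rz":-0.2}, 
{"dx":-0.0160,"dy":-0.0003,"dz":0.0082,"rx":0.1,"ry":-0.5,"rz":-0.2}, 
{"dx":-0.0181,"dy":-0.0003,"dz":0.0101,"rx":0.1,"ry":-0.5,"rz":-0.2}, --
```

step_arm(
  targets=[
    {"dx": -0.006, "dy": 0, "dz": 0.001, "rx": 0, "ry": -0.4, "rz": 0},
    {"dx": -0.01, "dy": 0, "dz": 0.003, "rx": 0, "ry": -0.4, "rz": 0},
    {"dx": -0.014, "dy": 0, "dz": 0.006, "rx": 0, "ry": -0.4, "rz": 0},
    {"dx": -0.017, "dy": 0, "dz": 0.008, "rx": 0, "ry": -0.4, "rz": 0},
    {"dx": -0.02, "dy": 0, "dz": 0.01, "rx": 0, "ry": -0.4, "rz": 0},
  ],
)

```text
time: 11.7
position: [0.5106, 0.0238, 0.1379]
tool_rot: [0.065, 0.998, 0.001, -0.003]
ft_force: [-6.2, 0.4, 7.8]
grip_width: 0.0005
```

```bash
python3 -c "
from h import *
cth()
push([.9,.9,.9,.9,.9])
"
```

```text
t 11.70 p [0.5106 0.0238 0.1379] yaw 82.54 tilt [-0.006  0.003] F [-6.2  0.4  7.8] M [ 0.05  0.98 -0.02] w 0.0005
CLAMP tcp [-0.0373  0.0003  0.1379] tip z 0.1189 F [-6.2 -0.4  7.8]
lean if touching 0.868
{"dx":-0.0007,"dy":-0.0003,"dz":0.0013,"rx":0.1,"ry":-0.3,"rz":-0.2}, 
{"dx":-0.0007,"dy":-0.0003,"dz":0.0013,"rx":0.1,"ry":-0.3,"rz":-0.2}, 
{"dx":-0.0007,"dy":-0.0003,"dz":0.0013,"rx":0.1,"ry":-0.3,"rz":-0.2}, 
{"dx":-0.0007,"dy":-0.0003,"dz":0.0013,"rx":0.1,"ry":-0.3,"rz":-0.2}, 
{"dx":-0.0007,"dy":-0.0003,"dz":0.0013,"rx":0.1,"ry":-0.3,"rz":-0.2}, --
```

step_arm(
  targets=[
    {"dx": 0.006, "dy": 0, "dz": -0.006, "rx": 0, "ry": -0.3, "rz": 0},
    {"dx": 0.01, "dy": 0, "dz": -0.03, "rx": 0, "ry": -0.3, "rz": 0},
    {"dx": 0.03, "dy": 0, "dz": -0.042, "rx": 0, "ry": -0.3, "rz": 0},
    {"dx": 0.065, "dy": 0, "dz": -0.042, "rx": 0, "ry": -0.3, "rz": 0},
    {"dx": 0.082, "dy": 0, "dz": -0.036, "rx": 0, "ry": -0.3, "rz": 0},
  ],
)

```text
time: 12.32
position: [0.4279, 0.0348, 0.1751]
tool_rot: [0.065, 0.998, 0.001, 0.0]
ft_force: [0.1, 0.6, -0.3]
grip_width: 0.0004
```

```bash
cat >> h.py <<'E'
def look(tag,names=("side",)):
    from rig import viewer
    from scipy.optimize import least_squares
    for n in names:
        c=viewer.camera(n); np.savez(tag+n+".npz",**c)
        cv2.imwrite(f"pics/{tag}_{n}.png",cv2.resize(c["img"][140:260,190:350],None,fx=4.5,fy=4.5,interpolation=cv2.INTER_CUBIC))
        P=toclamp(cloud(c)).reshape(-1,3); P[:,0]-=-.0015 if n=="side" else .002
        q=P[(P[:,0]>-.12)&(P[:,0]<.0)&(abs(P[:,1])<.012)&(P[:,2]>.03)&(P[:,2]<.142)]; r=np.hypot(q[:,0]+.06,q[:,2]-.085); q=q[(r>.026)&(r<.056)]
        def f(p):
            X=q-[-.06+p[1],p[3],.085+p[2]]; ds=[]
            for k in range(4):
                a=p[0]+k*np.pi/2; u=np.array([np.sin(a),0,np.cos(a)]); s=X@u
                ds.append(np.where(s>0,np.linalg.norm(X-np.outer(s,u),axis=1),1))
            return np.append(np.min(ds,0)-.005,[(p[1]-.0015)/3,(p[2]-.002)/3,p[3]/3])
        ss=[least_squares(f,[a0,0,0,0],loss="soft_l1",f_scale=.001) for a0 in np.arange(-.7,.8,.2)]
        s=min(ss,key=lambda s:s.cost); print(n,"angle mod pi/2:",(s.x[0]%(np.pi/2)).round(3),s.x[1:].round(4),len(q),s.cost)
E
python3 -c "
from h import *
cst();look('c1',('side','top'))
p=toworld([-.118,0,.137]); rows([(*p,82.7,5)])
"
```

```text
t 12.32 p [0.4279 0.0348 0.1751] yaw 82.56 tilt [0.001 0.002] F [ 0.1  0.6 -0.3] M [ 0.03 -0.01 -0.02] w 0.0004
CLAMP tcp [-0.1207  0.0006  0.1751] tip z 0.1561 F [ 0.1  0.6 -0.3]
side angle mod pi/2: 0.822 [0.0016 0.0021 0.0011] 107 6.897482978324686e-05
top angle mod pi/2: 0.846 [ 0.0015  0.003  -0.0004] 36 2.0163228684824644e-05
{"dx":-0.0008,"dy":-0.0002,"dz":0.0075,"rx":0.0,"ry":-0.0,"rz":-0.0}, 
{"dx":-0.0015,"dy":-0.0003,"dz":0.0149,"rx":0.0,"ry":-0.1,"rz":-0.1}, 
{"dx":-0.0023,"dy":-0.0005,"dz":0.0224,"rx":0.1,"ry":-0.1,"rz":-0.1}, 
{"dx":-0.0031,"dy":-0.0006,"dz":0.0299,"rx":0.1,"ry":-0.1,"rz":-0.1}, 
{"dx":-0.0039,"dy":-0.0008,"dz":0.0374,"rx":0.1,"ry":-0.2,"rz":-0.1}, --
```

View pics/c1_side.png

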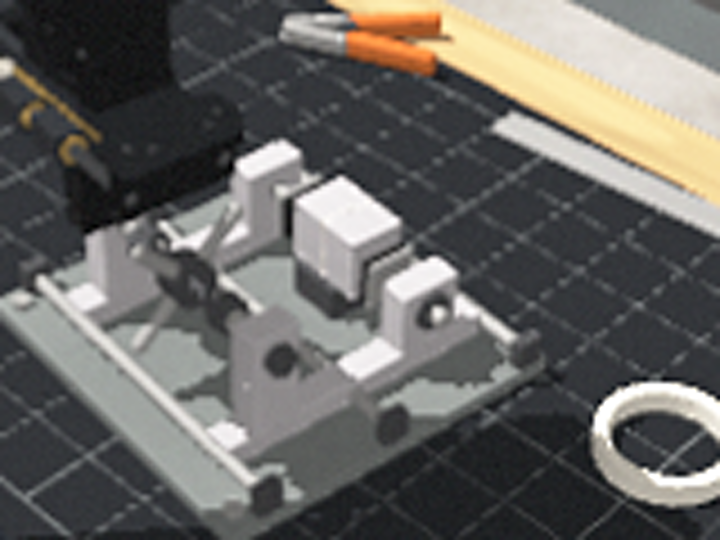

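The cameras give a turnbuckle angle of about 0.83. Next I drop behind spoke B, which leans about -42°.

step_arm(
  targets=[
    {"dx": -0.001, "dy": 0, "dz": 0.01, "rx": 0, "ry": 0, "rz": 0},
    {"dx": -0.001, "dy": 0, "dz": 0.02, "rx": 0, "ry": 0, "rz": 0},
    {"dx": -0.001, "dy": 0, "dz": 0.03, "rx": 0, "ry": -0.1, "rz": 0},
    {"dx": -0.001, "dy": 0, "dz": 0.039, "rx": 0, "ry": -0.1, "rz": 0},
    {"dx": -0.003, "dy": 0, "dz": 0.039, "rx": 0, "ry": -0.1, "rz": 0},
  ],
)

```text
time: 13.05
position: [0.4291, 0.0348, 0.1344]
tool_rot: [0.065, 0.998, 0.001, -0.002]
ft_force: [-0.6, 0.6, -0.0]
grip_width: 0.0003
```

```bash
python3 -c "
from h import *
cth()
push([-.75,-.62,-.5,-.38,-.26])
"
```

```text
t 13.05 p [0.4291 0.0348 0.1344] yaw 82.55 tilt [-0.004  0.003] F [-0.6  0.6 -0. ] M [-0.01 -0.03  0.03] w 0.0003
CLAMP tcp [-0.1194  0.0008  0.1344] tip z 0.1154 F [-0.7  0.5 -0. ]
lean if touching -1.039
{"dx":-0.0088,"dy":-0.0008,"dz":-0.0009,"rx":0.1,"ry":-0.2,"rz":-0.1}, 
{"dx":-0.0139,"dy":-0.0008,"dz":-0.0054,"rx":0.1,"ry":-0.2,"rz":-0.1}, 
{"dx":-0.0191,"dy":-0.0007,"dz":-0.0090,"rx":0.1,"ry":-0.2,"rz":-0.1}, 
{"dx":-0.0248,"dy":-0.0007,"dz":-0.0118,"rx":0.1,"ry":-0.2,"rz":-0.1}, 
{"dx":-0.0309,"dy":-0.0007,"dz":-0.0139,"rx":0.1,"ry":-0.2,"rz":-0.1}, --
```

step_arm(
  targets=[
    {"dx": -0.009, "dy": -0.001, "dz": -0.001, "rx": 0, "ry": -0.2, "rz": 0},
    {"dx": -0.014, "dy": -0.001, "dz": -0.005, "rx": 0, "ry": -0.2, "rz": 0},
    {"dx": -0.019, "dy": -0.001, "dz": -0.009, "rx": 0, "ry": -0.2, "rz": 0},
    {"dx": -0.025, "dy": -0.001, "dz": -0.012, "rx": 0, "ry": -0.2, "rz": 0},
    {"dx": -0.031, "dy": -0.001, "dz": -0.014, "rx": 0, "ry": -0.2, "rz": 0},
  ],
)

```text
time: 13.68
position: [0.4504, 0.0314, 0.1473]
tool_rot: [0.064, 0.998, 0.002, -0.011]
ft_force: [-16.8, 1.1, 8.1]
grip_width: 0.0004
```

```bash
python3 -c "
from h import *
cth()
push([-.18,-.08,0,.1,.2])
"
```

```text
t 13.68 p [0.4504 0.0314 0.1473] yaw 82.62 tilt [-0.022  0.005] F [-16.8   1.1   8.1] M [0.05 2.86 0.01] w 0.0004
CLAMP tcp [-9.790e-02  1.000e-04  1.473e-01] tip z 0.1283 F [-16.8  -1.    8.1]
lean if touching -0.449
{"dx":-0.0136,"dy":-0.0001,"dz":-0.0021,"rx":0.1,"ry":-1.3,"rz":-0.1}, 
{"dx":-0.0189,"dy":-0.0001,"dz":-0.0029,"rx":0.1,"ry":-1.3,"rz":-0.1}, 
{"dx":-0.0233,"dy":-0.0001,"dz":-0.0032,"rx":0.1,"ry":-1.3,"rz":-0.1}, 
{"dx":-0.0279,"dy":-0.0001,"dz":-0.0036,"rx":0.1,"ry":-1.3,"rz":-0.1}, 
{"dx":-0.0325,"dy":-0.0001,"dz":-0.0035,"rx":0.1,"ry":-1.3,"rz":-0.1}, --
```

step_arm(
  targets=[
    {"dx": -0.008, "dy": 0, "dz": -0.004, "rx": 0, "ry": -0.6, "rz": 0},
    {"dx": -0.011, "dy": 0, "dz": -0.006, "rx": 0, "ry": -1.0, "rz": 0},
    {"dx": -0.014, "dy": 0, "dz": -0.007, "rx": 0, "ry": -1.2, "rz": 0},
    {"dx": -0.017, "dy": 0, "dz": -0.007, "rx": 0, "ry": -1.2, "rz": 0},
    {"dx": -0.02, "dy": 0, "dz": -0.006, "rx": 0, "ry": -1.2, "rz": 0},
  ],
)

```text
time: 14.3
position: [0.4712, 0.0286, 0.153]
tool_rot: [0.064, 0.998, 0.001, -0.0]
ft_force: [0.1, 0.9, -0.3]
grip_width: 0.0006
```

```bash
python3 -c "
from h import *
cth()
push([-.1,-.0,0.1,.2,.3])
"
```

```text
t 14.30 p [0.4712 0.0286 0.153 ] yaw 82.61 tilt [0.    0.002] F [ 0.1  0.9 -0.3] M [ 0.05 -0.    0.04] w 0.0006
CLAMP tcp [-0.077  0.     0.153] tip z 0.1340 F [ 0.   0.9 -0.3]
lean if touching -0.045
{"dx":0.0030,"dy":-0.0001,"dz":0.0033,"rx":0.1,"ry":-0.0,"rz":-0.1}, 
{"dx":-0.0025,"dy":-0.0000,"dz":0.0030,"rx":0.1,"ry":-0.0,"rz":-0.1}, 
{"dx":-0.0071,"dy":-0.0000,"dz":0.0027,"rx":0.1,"ry":-0.0,"rz":-0.1}, 
{"dx":-0.0117,"dy":-0.0000,"dz":0.0029,"rx":0.1,"ry":-0.0,"rz":-0.1}, 
{"dx":-0.0163,"dy":-0.0000,"dz":0.0036,"rx":0.1,"ry":-0.0,"rz":-0.1}, --
```

```bash
python3 -c "
from h import *
look('c2',('side','top'))
"
```

```text
side angle mod pi/2: 1.007 [0.0018 0.0029 0.0008] 110 0.00012166073894652007
top angle mod pi/2: 0.963 [ 0.0012  0.0025 -0.003 ] 4 2.3111869697717805e-06
```

View pics/c2_side.png

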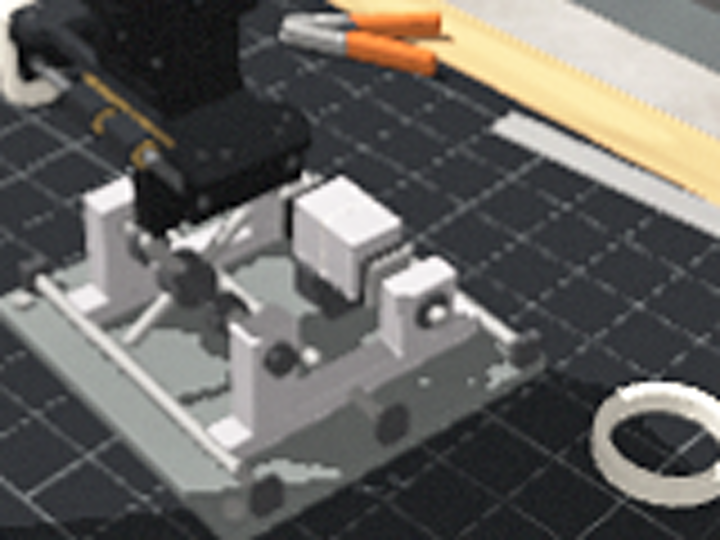

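The finger rode up over spoke B's end: the angle is only about 1.0 and the wrist force fell to zero. I'll go back behind B with the tip set deeper.

step_arm(
  targets=[
    {"dx": 0.004, "dy": 0, "dz": -0.012, "rx": 0, "ry": 0, "rz": 0},
    {"dx": 0.022, "dy": 0, "dz": -0.015, "rx": 0, "ry": 0, "rz": 0},
    {"dx": 0.038, "dy": 0, "dz": -0.01, "rx": 0, "ry": 0, "rz": 0},
    {"dx": 0.038, "dy": 0, "dz": 0.01, "rx": 0, "ry": 0, "rz": 0},
    {"dx": 0.038, "dy": 0, "dz": 0.022, "rx": 0, "ry": 0, "rz": 0},
  ],
)

```text
time: 15.02
position: [0.4331, 0.0336, 0.1308]
tool_rot: [0.064, 0.998, 0.001, -0.0]
ft_force: [-0.5, -1.0, 0.2]
grip_width: 0.0
```

```bash
sed -i 's/-9+19   #/-19+19   #/' h.py; python3 -c "
from h import *
cth()
look('c3')
push([-.55,-.5,-.45,-.4,-.35])
"
```

```text
t 15.03 p [0.4331 0.0336 0.1308] yaw 82.62 tilt [-0.     0.002] F [-0.5 -1.   0.2] M [ 0.03  0.02 -0.01] w 0.0000
CLAMP tcp [-0.1154  0.0002  0.1308] tip z 0.1118 F [-0.4 -1.   0.2]
lean if touching -0.889
side angle mod pi/2: 0.976 [0.0012 0.0024 0.0009] 39 2.31443841733488e-05
{"dx":-0.0133,"dy":-0.0001,"dz":-0.0022,"rx":0.1,"ry":-0.2,"rz":-0.1}, 
{"dx":-0.0155,"dy":-0.0001,"dz":-0.0036,"rx":0.1,"ry":-0.2,"rz":-0.1}, 
{"dx":-0.0178,"dy":-0.0001,"dz":-0.0049,"rx":0.1,"ry":-0.2,"rz":-0.1}, 
{"dx":-0.0202,"dy":-0.0001,"dz":-0.0060,"rx":0.1,"ry":-0.2,"rz":-0.1}, 
{"dx":-0.0227,"dy":-0.0001,"dz":-0.0070,"rx":0.1,"ry":-0.2,"rz":-0.1}, --
```

step_arm(
  targets=[
    {"dx": -0.01, "dy": 0, "dz": 0, "rx": 0, "ry": -0.1, "rz": 0},
    {"dx": -0.014, "dy": 0, "dz": 0, "rx": 0, "ry": -0.2, "rz": 0},
    {"dx": -0.017, "dy": 0, "dz": -0.002, "rx": 0, "ry": -0.2, "rz": 0},
    {"dx": -0.02, "dy": 0, "dz": -0.004, "rx": 0, "ry": -0.2, "rz": 0},
    {"dx": -0.023, "dy": 0, "dz": -0.006, "rx": 0, "ry": -0.2, "rz": 0},
  ],
)

```text
time: 15.7
position: [0.4508, 0.0316, 0.1346]
tool_rot: [0.064, 0.998, 0.002, -0.005]
ft_force: [-6.6, -0.3, -4.9]
grip_width: 0.0002
```

```bash
python3 -c "
from h import *
cth()
look('c4')
push([-.3,-.2,-.1,-.0,.1])
"
```

```text
t 15.70 p [0.4508 0.0316 0.1346] yaw 82.63 tilt [-0.01   0.004] F [-6.6 -0.3 -4.9] M [ 0.05  1.12 -0.02] w 0.0002
CLAMP tcp [-0.0976  0.0004  0.1346] tip z 0.1156 F [-6.5 -1.1 -4.9]
lean if touching -0.443
side angle mod pi/2: 0.976 [-0.0059  0.0004 -0.0013] 61 6.2643179473262e-05
{"dx":-0.0064,"dy":-0.0004,"dz":-0.0027,"rx":0.2,"ry":-0.5,"rz":-0.1}, 
{"dx":-0.0116,"dy":-0.0003,"dz":-0.0041,"rx":0.2,"ry":-0.5,"rz":-0.1}, 
{"dx":-0.0170,"dy":-0.0003,"dz":-0.0050,"rx":0.2,"ry":-0.5,"rz":-0.1}, 
{"dx":-0.0223,"dy":-0.0003,"dz":-0.0153,"rx":0.2,"ry":-0.5,"rz":-0.1}, 
{"dx":-0.0270,"dy":-0.0003,"dz":-0.0156,"rx":0.2,"ry":-0.5,"rz":-0.1}, --
```

```bash
sed -i 's/^RHO=46./RHO=42./; s/85+55\*c-19+19 /85+55*c-13+12*max(th,-.5)+19 /' h.py; python3 -c "
from h import *
push([-.35,-.25,-.15,-.05,.05])
"
```

```text
{"dx":-0.0039,"dy":-0.0004,"dz":-0.0036,"rx":0.2,"ry":-0.5,"rz":-0.1}, 
{"dx":-0.0090,"dy":-0.0003,"dz":-0.0065,"rx":0.2,"ry":-0.5,"rz":-0.1}, 
{"dx":-0.0142,"dy":-0.0003,"dz":-0.0088,"rx":0.2,"ry":-0.5,"rz":-0.1}, 
{"dx":-0.0196,"dy":-0.0003,"dz":-0.0106,"rx":0.2,"ry":-0.5,"rz":-0.1}, 
{"dx":-0.0245,"dy":-0.0003,"dz":-0.0115,"rx":0.2,"ry":-0.5,"rz":-0.1}, --
```

step_arm(
  targets=[
    {"dx": -0.005, "dy": 0, "dz": -0.001, "rx": 0, "ry": -0.2, "rz": 0},
    {"dx": -0.01, "dy": 0, "dz": -0.003, "rx": 0, "ry": -0.5, "rz": 0},
    {"dx": -0.015, "dy": 0, "dz": -0.006, "rx": 0, "ry": -0.5, "rz": 0},
    {"dx": -0.02, "dy": 0, "dz": -0.008, "rx": 0, "ry": -0.5, "rz": 0},
    {"dx": -0.025, "dy": 0, "dz": -0.01, "rx": 0, "ry": -0.5, "rz": 0},
  ],
)

```text
time: 16.38
position: [0.4706, 0.0292, 0.1433]
tool_rot: [0.064, 0.998, 0.002, -0.007]
ft_force: [-8.1, 0.6, -5.4]
grip_width: 0.0007
```

```bash
python3 -c "
from h import *
cth()
push([.03,.1,.17,.23,.3])
"
```

```text
t 16.38 p [0.4706 0.0292 0.1433] yaw 82.66 tilt [-0.013  0.005] F [-8.1  0.6 -5.4] M [ 0.13  1.28 -0.01] w 0.0007
CLAMP tcp [-0.0776  0.0005  0.1433] tip z 0.1243 F [-8.1 -0.4 -5.4]
lean if touching -0.056
{"dx":-0.0043,"dy":-0.0005,"dz":-0.0028,"rx":0.2,"ry":-0.8,"rz":-0.0}, 
{"dx":-0.0073,"dy":-0.0005,"dz":-0.0030,"rx":0.2,"ry":-0.8,"rz":-0.0}, 
{"dx":-0.0102,"dy":-0.0005,"dz":-0.0030,"rx":0.2,"ry":-0.8,"rz":-0.0}, 
{"dx":-0.0127,"dy":-0.0005,"dz":-0.0029,"rx":0.2,"ry":-0.8,"rz":-0.0}, 
{"dx":-0.0157,"dy":-0.0005,"dz":-0.0025,"rx":0.2,"ry":-0.8,"rz":-0.0}, --
```

step_arm(
  targets=[
    {"dx": -0.005, "dy": 0, "dz": -0.001, "rx": 0, "ry": -0.5, "rz": 0},
    {"dx": -0.009, "dy": 0, "dz": -0.002, "rx": 0, "ry": -0.8, "rz": 0},
    {"dx": -0.012, "dy": 0, "dz": -0.002, "rx": 0, "ry": -0.8, "rz": 0},
    {"dx": -0.015, "dy": 0, "dz": -0.002, "rx": 0, "ry": -0.8, "rz": 0},
    {"dx": -0.018, "dy": 0, "dz": -0.001, "rx": 0, "ry": -0.8, "rz": 0},
  ],
)

```text
time: 17.0
position: [0.4826, 0.0277, 0.1437]
tool_rot: [0.064, 0.998, 0.002, -0.006]
ft_force: [-9.9, -0.5, 10.1]
grip_width: 0.0005
```

```bash
cat >> h.py <<'E'
def tau():
    o=cst(); p=toclamp(np.array(o["position"]))*1e3; F=np.array(o["ft_force"])@Rz(YAW)
    th=inv(p[0],p[2]); print("lean %.3f"%th)
    s,c=np.sin(th),np.cos(th)
    if th>0: cx,cz=p[0]+9.5+60,p[2]-19-85
    else: cx,cz=55*s-5*c,55*c+5*s
    print("torque %.3f"%((cz*-F[0]-cx*-F[2])/1e3))
E
python3 -c "
from h import *
tau();look('d1')
push([.33,.4,.45,.5,.5])
"
```

```text
t 17.00 p [0.4826 0.0277 0.1437] yaw 82.71 tilt [-0.012  0.004] F [-9.9 -0.5 10.1] M [ 0.02  1.69 -0.01] w 0.0005
CLAMP tcp [-0.0655  0.0006  0.1437] tip z 0.1247 F [-9.8 -1.7 10.1]
lean 0.226
torque 0.428
side angle mod pi/2: 0.074 [-0.0061  0.0056 -0.0027] 153 0.0003555364460885703
{"dx":-0.0037,"dy":-0.0006,"dz":-0.0015,"rx":0.2,"ry":-0.6,"rz":-0.0}, 
{"dx":-0.0066,"dy":-0.0006,"dz":-0.0008,"rx":0.2,"ry":-0.6,"rz":-0.0}, 
{"dx":-0.0086,"dy":-0.0006,"dz":-0.0002,"rx":0.2,"ry":-0.6,"rz":-0.0}, 
{"dx":-0.0106,"dy":-0.0006,"dz":0.0005,"rx":0.2,"ry":-0.6,"rz":-0.0}, 
{"dx":-0.0106,"dy":-0.0006,"dz":0.0005,"rx":0.2,"ry":-0.6,"rz":-0.0}, --
```

View pics/d1_side.png

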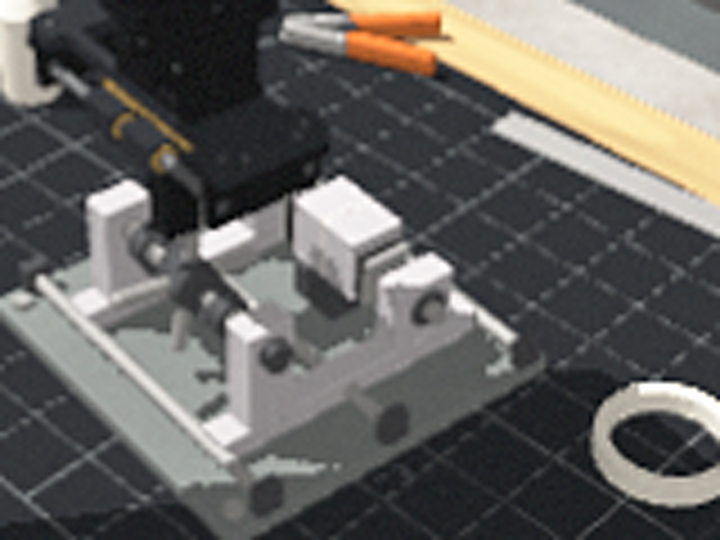

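step_arm(
  targets=[
    {"dx": -0.005, "dy": 0, "dz": -0.002, "rx": 0, "ry": -0.5, "rz": 0},
    {"dx": -0.008, "dy": 0, "dz": -0.001, "rx": 0, "ry": -0.6, "rz": 0},
    {"dx": -0.01, "dy": 0, "dz": -0.001, "rx": 0, "ry": -0.6, "rz": 0},
    {"dx": -0.012, "dy": 0, "dz": 0, "rx": 0, "ry": -0.6, "rz": 0},
    {"dx": -0.013, "dy": 0, "dz": 0.001, "rx": 0, "ry": -0.6, "rz": 0},
  ],
)

```text
time: 17.68
position: [0.4923, 0.0267, 0.1428]
tool_rot: [0.063, 0.998, 0.002, -0.004]
ft_force: [-8.4, 0.7, 8.0]
grip_width: 0.0005
```

```bash
python3 -c "
from h import *
tau()
push([.5,.55,.6,.65,.7])
"
```

```text
t 17.68 p [0.4923 0.0267 0.1428] yaw 82.74 tilt [-0.009  0.004] F [-8.4  0.7  8. ] M [ 0.04  1.42 -0.01] w 0.0005
CLAMP tcp [-0.0557  0.0008  0.1428] tip z 0.1238 F [-8.4 -0.4  8. ]
lean 0.463
torque 0.436
{"dx":-0.0020,"dy":-0.0008,"dz":-0.0005,"rx":0.2,"ry":-0.5,"rz":0.0}, 
{"dx":-0.0039,"dy":-0.0008,"dz":0.0003,"rx":0.2,"ry":-0.5,"rz":0.0}, 
{"dx":-0.0058,"dy":-0.0008,"dz":0.0012,"rx":0.2,"ry":-0.5,"rz":0.0}, 
{"dx":-0.0077,"dy":-0.0008,"dz":0.0023,"rx":0.2,"ry":-0.5,"rz":0.0}, 
{"dx":-0.0095,"dy":-0.0008,"dz":0.0034,"rx":0.2,"ry":-0.5,"rz":0.0}, --
```

step_arm(
  targets=[
    {"dx": -0.003, "dy": -0.001, "dz": 0, "rx": 0, "ry": -0.4, "rz": 0},
    {"dx": -0.005, "dy": -0.001, "dz": 0.001, "rx": 0, "ry": -0.5, "rz": 0},
    {"dx": -0.007, "dy": -0.001, "dz": 0.002, "rx": 0, "ry": -0.5, "rz": 0},
    {"dx": -0.009, "dy": -0.001, "dz": 0.003, "rx": 0, "ry": -0.5, "rz": 0},
    {"dx": -0.011, "dy": -0.001, "dz": 0.004, "rx": 0, "ry": -0.5, "rz": 0},
  ],
)

```text
time: 18.3
position: [0.5001, 0.0254, 0.1395]
tool_rot: [0.063, 0.998, 0.002, -0.003]
ft_force: [-7.1, 2.9, 10.6]
grip_width: 0.0004
```

```bash
python3 -c "
from h import *
tau();look('d2')
push([.75,.8,.85,.88,.88])
"
```

```text
t 18.30 p [0.5001 0.0254 0.1395] yaw 82.74 tilt [-0.006  0.005] F [-7.1  2.9 10.6] M [0.4  1.31 0.03] w 0.0004
CLAMP tcp [-0.0479  0.0005  0.1395] tip z 0.1205 F [-7.4  1.9 10.6]
lean 0.668
torque 0.494
side angle mod pi/2: 0.463 [-0.0038  0.0083 -0.0017] 150 0.00044053840682015317
{"dx":-0.0030,"dy":-0.0005,"dz":0.0012,"rx":0.2,"ry":-0.4,"rz":0.0}, 
{"dx":-0.0047,"dy":-0.0005,"dz":0.0025,"rx":0.2,"ry":-0.4,"rz":0.0}, 
{"dx":-0.0063,"dy":-0.0005,"dz":0.0039,"rx":0.2,"ry":-0.4,"rz":0.0}, 
{"dx":-0.0073,"dy":-0.0005,"dz":0.0047,"rx":0.2,"ry":-0.4,"rz":0.0}, 
{"dx":-0.0073,"dy":-0.0005,"dz":0.0047,"rx":0.2,"ry":-0.4,"rz":0.0}, --
```

View pics/d2_side.png

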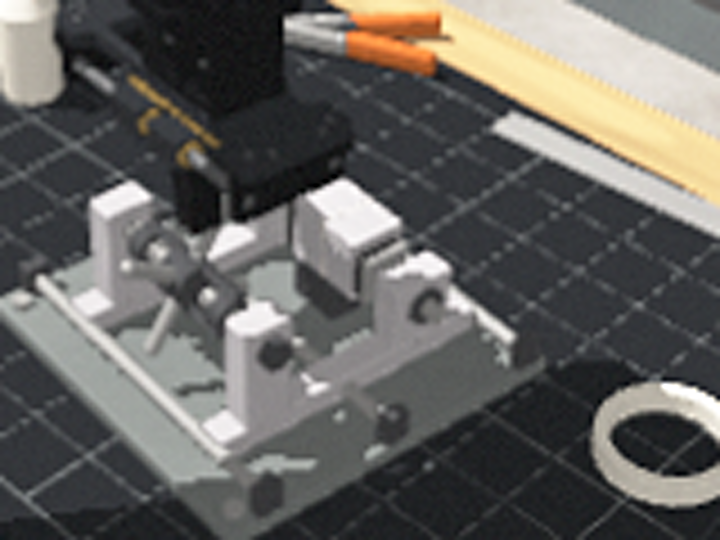

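step_arm(
  targets=[
    {"dx": -0.002, "dy": 0, "dz": 0.001, "rx": 0, "ry": -0.3, "rz": 0},
    {"dx": -0.004, "dy": 0, "dz": 0.002, "rx": 0, "ry": -0.4, "rz": 0},
    {"dx": -0.006, "dy": 0, "dz": 0.003, "rx": 0, "ry": -0.4, "rz": 0},
    {"dx": -0.0075, "dy": 0, "dz": 0.004, "rx": 0, "ry": -0.4, "rz": 0},
    {"dx": -0.0085, "dy": 0, "dz": 0.005, "rx": 0, "ry": -0.4, "rz": 0},
  ],
)

```text
time: 18.98
position: [0.5061, 0.0248, 0.1354]
tool_rot: [0.063, 0.998, 0.002, -0.002]
ft_force: [-7.7, 0.6, 11.6]
grip_width: 0.0003
```

```bash
python3 -c "
from h import *
tau()
"
```

```text
t 18.98 p [0.5061 0.0248 0.1354] yaw 82.76 tilt [-0.004  0.005] F [-7.7  0.6 11.6] M [ 0.08  1.26 -0.03] w 0.0003
CLAMP tcp [-0.0418  0.0007  0.1354] tip z 0.1164 F [-7.7 -0.3 11.6]
lean 0.842
torque 0.563
```

Squeezing has started: about 0.56 N m at angle 2.41. This agrees with the pad geometry, which predicted contact at about 2.1. Now I'll move to the next spoke.

step_arm(
  targets=[
    {"dx": 0.006, "dy": 0, "dz": -0.006, "rx": 0, "ry": -0.2, "rz": 0},
    {"dx": 0.01, "dy": 0, "dz": -0.03, "rx": 0, "ry": -0.2, "rz": 0},
    {"dx": 0.03, "dy": 0, "dz": -0.044, "rx": 0, "ry": -0.2, "rz": 0},
    {"dx": 0.065, "dy": 0, "dz": -0.042, "rx": 0, "ry": -0.2, "rz": 0},
    {"dx": 0.08, "dy": 0, "dz": -0.036, "rx": 0, "ry": -0.2, "rz": 0},
  ],
)

```text
time: 19.6
position: [0.4259, 0.035, 0.1727]
tool_rot: [0.063, 0.998, 0.002, 0.001]
ft_force: [0.9, -0.2, -0.2]
grip_width: 0.0008
```

```bash
python3 -c "
from h import *
cst();look('e1',('side','top'))
for n in('top','side'):
  P=toclamp(cloud(dict(np.load('e1%s.npz'%n))).reshape(-1,3))
  g=lambda a,b,cc,d,e,f:P[(P[:,0]>a)&(P[:,0]<b)&(P[:,1]>cc)&(P[:,1]<d)&(P[:,2]>e)&(P[:,2]<f)]
  q=g(.05,.08,-.05,.05,.077,.086);print(n,'block y',np.percentile(q[:,1],[1,99]).round(4))
  for s in(1,-1):
    q=g(.03,.09,*( (.04,.1) if s>0 else (-.1,-.04)),.095,.11)
    if len(q)>5: print('tower p',s,len(q),np.percentile(q[:,1],[2,50,98]).round(4))
"
```

```text
t 19.60 p [0.4259 0.035  0.1727] yaw 82.77 tilt [0.001 0.004] F [ 0.9 -0.2 -0.2] M [0.05 0.02 0.01] w 0.0008
CLAMP tcp [-0.1227  0.0006  0.1727] tip z 0.1537 F [ 0.9 -0.1 -0.2]
side angle mod pi/2: 0.778 [0.0013 0.002  0.0008] 106 6.271413059223945e-05
top angle mod pi/2: 0.811 [ 0.0008  0.0037 -0.0004] 40 1.1828771794830972e-05
top block y [-0.0331  0.0259]
side block y [-0.0336  0.0275]
```

View pics/e1_side.png

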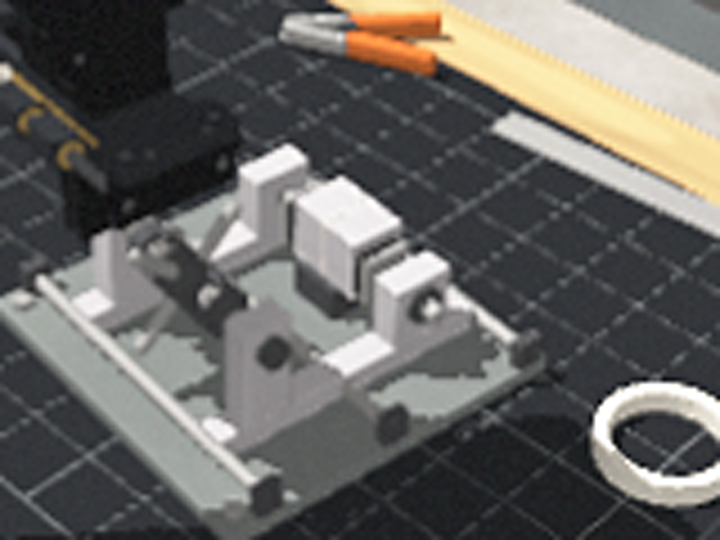

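View pics/e1_top.png

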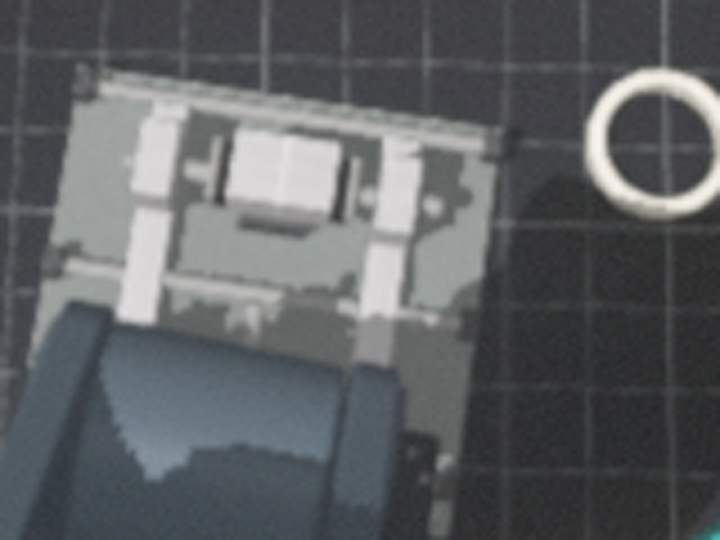

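step_arm(
  targets=[
    {"dx": 0.001, "dy": 0, "dz": 0.012, "rx": 0, "ry": 0, "rz": 0},
    {"dx": 0.001, "dy": 0, "dz": 0.025, "rx": 0, "ry": 0, "rz": 0},
    {"dx": 0.001, "dy": 0, "dz": 0.038, "rx": 0, "ry": 0, "rz": 0},
    {"dx": 0.001, "dy": 0, "dz": 0.049, "rx": 0, "ry": 0, "rz": 0},
    {"dx": 0.0, "dy": 0, "dz": 0.049, "rx": 0, "ry": 0, "rz": 0},
  ],
)

```text
time: 20.32
position: [0.4251, 0.0353, 0.1221]
tool_rot: [0.063, 0.998, 0.002, -0.002]
ft_force: [0.3, 0.3, 0.1]
grip_width: 0.0003
```

```bash
python3 -c "
from h import *
tau()
push([-.9,-.8,-.75,-.7,-.65])
"
```

```text
t 20.32 p [0.4251 0.0353 0.1221] yaw 82.76 tilt [-0.003  0.005] F [0.3 0.3 0.1] M [-0.01  0.01  0.01] w 0.0003
CLAMP tcp [-0.1235  0.0009  0.1221] tip z 0.1031 F [0.3 0.3 0.1]
lean -1.266
torque -0.008
{"dx":-0.0078,"dy":-0.0009,"dz":0.0029,"rx":0.2,"ry":-0.2,"rz":0.1}, 
{"dx":-0.0110,"dy":-0.0009,"dz":-0.0013,"rx":0.2,"ry":-0.2,"rz":0.1}, 
{"dx":-0.0128,"dy":-0.0009,"dz":-0.0032,"rx":0.2,"ry":-0.2,"rz":0.1}, 
{"dx":-0.0147,"dy":-0.0009,"dz":-0.0051,"rx":0.2,"ry":-0.2,"rz":0.1}, 
{"dx":-0.0167,"dy":-0.0008,"dz":-0.0068,"rx":0.2,"ry":-0.2,"rz":0.1}, --
```

step_arm(
  targets=[
    {"dx": -0.009, "dy": -0.001, "dz": 0, "rx": 0, "ry": -0.1, "rz": 0},
    {"dx": -0.012, "dy": -0.001, "dz": 0, "rx": 0, "ry": -0.2, "rz": 0},
    {"dx": -0.015, "dy": -0.001, "dz": -0.002, "rx": 0, "ry": -0.2, "rz": 0},
    {"dx": -0.017, "dy": -0.001, "dz": -0.004, "rx": 0, "ry": -0.2, "rz": 0},
    {"dx": -0.018, "dy": -0.001, "dz": -0.006, "rx": 0, "ry": -0.2, "rz": 0},
  ],
)

```text
time: 20.95
position: [0.4401, 0.0326, 0.1275]
tool_rot: [0.063, 0.998, 0.002, -0.003]
ft_force: [-5.3, 0.4, -3.6]
grip_width: 0.0006
```

```bash
python3 -c "
from h import *
tau();look('e2')
push([-.65,-.6,-.55,-.5,-.45])
"
```

```text
t 20.95 p [0.4401 0.0326 0.1275] yaw 82.77 tilt [-0.006  0.005] F [-5.3  0.4 -3.6] M [ 0.12  0.93 -0.05] w 0.0006
CLAMP tcp [-1.083e-01  1.000e-04  1.275e-01] tip z 0.1085 F [-5.3 -0.2 -3.6]
lean -0.688
torque 0.348
side angle mod pi/2: 0.648 [-0.0054  0.0017 -0.0001] 41 4.11944940208273e-05
{"dx":-0.0014,"dy":-0.0001,"dz":-0.0010,"rx":0.3,"ry":-0.4,"rz":0.1}, 
{"dx":-0.0035,"dy":-0.0001,"dz":-0.0026,"rx":0.3,"ry":-0.4,"rz":0.1}, 
{"dx":-0.0057,"dy":-0.0001,"dz":-0.0041,"rx":0.3,"ry":-0.4,"rz":0.1}, 
{"dx":-0.0079,"dy":-0.0001,"dz":-0.0055,"rx":0.3,"ry":-0.4,"rz":0.1}, 
{"dx":-0.0102,"dy":-0.0001,"dz":-0.0074,"rx":0.3,"ry":-0.4,"rz":0.1}, --
```

View pics/e2_side.png

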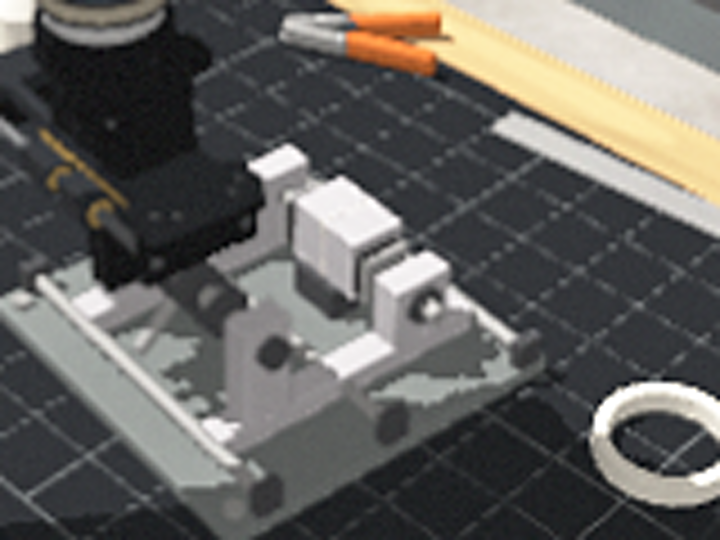

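step_arm(
  targets=[
    {"dx": -0.002, "dy": 0, "dz": -0.001, "rx": 0, "ry": -0.2, "rz": 0},
    {"dx": -0.004, "dy": 0, "dz": -0.002, "rx": 0, "ry": -0.3, "rz": 0},
    {"dx": -0.006, "dy": 0, "dz": -0.004, "rx": 0, "ry": -0.4, "rz": 0},
    {"dx": -0.008, "dy": 0, "dz": -0.005, "rx": 0, "ry": -0.4, "rz": 0},
    {"dx": -0.01, "dy": 0, "dz": -0.006, "rx": 0, "ry": -0.4, "rz": 0},
  ],
)

```text
time: 21.62
position: [0.4427, 0.0327, 0.1322]
tool_rot: [0.063, 0.998, 0.003, -0.008]
ft_force: [-11.7, 0.3, -3.3]
grip_width: 0.0002
```

```bash
python3 -c "
from h import *
tau()
"
```

```text
t 21.62 p [0.4427 0.0327 0.1322] yaw 82.81 tilt [-0.016  0.007] F [-11.7   0.3  -3.3] M [ 0.14  2.08 -0.02] w 0.0002
CLAMP tcp [-0.1057  0.0005  0.1322] tip z 0.1132 F [-11.6  -1.1  -3.3]
lean -0.625
torque 0.604
```

step_arm(
  targets=[
    {"dx": -0.006, "dy": 0, "dz": 0, "rx": 0, "ry": -0.6, "rz": 0},
    {"dx": -0.009, "dy": 0, "dz": 0, "rx": 0, "ry": -0.8, "rz": 0},
    {"dx": -0.011, "dy": 0, "dz": -0.001, "rx": 0, "ry": -0.8, "rz": 0},
    {"dx": -0.013, "dy": 0, "dz": -0.002, "rx": 0, "ry": -0.8, "rz": 0},
    {"dx": -0.014, "dy": 0, "dz": -0.002, "rx": 0, "ry": -0.8, "rz": 0},
  ],
)

```text
time: 22.25
position: [0.4443, 0.0328, 0.1323]
tool_rot: [0.062, 0.998, 0.003, -0.015]
ft_force: [-20.5, -0.4, 5.6]
grip_width: 0.0004
```

```bash
python3 -c "
from h import *
tau()
look('e3',('top','side'))
"
```

```text
t 22.25 p [0.4443 0.0328 0.1323] yaw 82.90 tilt [-0.029  0.009] F [-20.5  -0.4   5.6] M [-0.09  3.42 -0.06] w 0.0004
CLAMP tcp [-0.1042  0.0008  0.1323] tip z 0.1133 F [-20.3  -3.    5.6]
lean -0.588
torque 0.681
top angle mod pi/2: 1.271 [0.0015 0.002  0.    ] 0 1.124189630274941e-17
side angle mod pi/2: 0.83 [-0.0048  0.0022 -0.0024] 45 3.625270884536415e-05
```

View pics/e3_side.png

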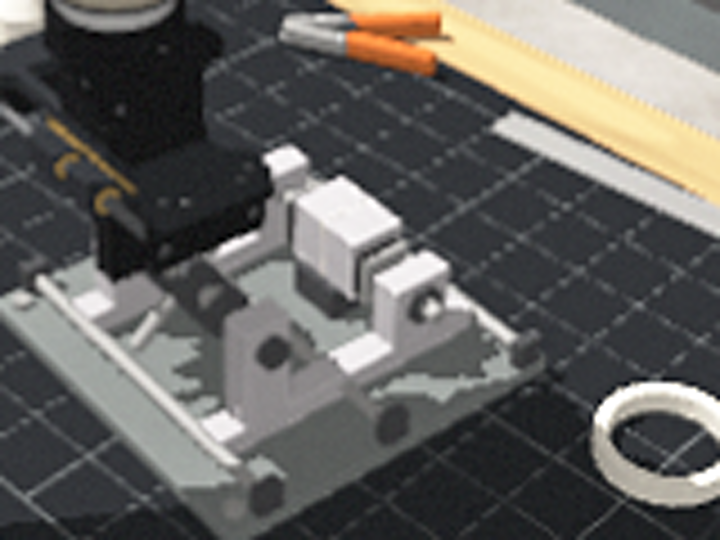

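step_arm(
  targets=[
    {"dx": -0.007, "dy": 0, "dz": -0.002, "rx": 0, "ry": -1.2, "rz": 0},
    {"dx": -0.007, "dy": 0, "dz": -0.004, "rx": 0, "ry": -1.2, "rz": 0},
    {"dx": -0.007, "dy": 0, "dz": -0.005, "rx": 0, "ry": -1.2, "rz": 0},
    {"dx": -0.008, "dy": 0, "dz": -0.006, "rx": 0, "ry": -1.2, "rz": 0},
    {"dx": -0.008, "dy": 0, "dz": -0.007, "rx": 0, "ry": -1.2, "rz": 0},
  ],
)

```text
time: 22.98
position: [0.4464, 0.0329, 0.1374]
tool_rot: [0.062, 0.998, 0.004, -0.011]
ft_force: [-8.8, 0.5, -6.6]
grip_width: 0.0005
```

```bash
python3 -c "
from h import *
tau()
"
```

```text
t 22.98 p [0.4464 0.0329 0.1374] yaw 82.92 tilt [-0.022  0.008] F [-8.8  0.5 -6.6] M [ 0.15  1.59 -0.04] w 0.0005
CLAMP tcp [-0.102   0.0011  0.1374] tip z 0.1184 F [-8.8 -0.7 -6.6]
lean -0.539
torque 0.606
```

step_arm(
  targets=[
    {"dx": -0.006, "dy": -0.001, "dz": 0, "rx": 0, "ry": -1, "rz": 0},
    {"dx": -0.007, "dy": -0.001, "dz": -0.001, "rx": 0, "ry": -1, "rz": 0},
    {"dx": -0.008, "dy": -0.001, "dz": -0.003, "rx": 0, "ry": -1, "rz": 0},
    {"dx": -0.008, "dy": -0.001, "dz": -0.004, "rx": 0, "ry": -1, "rz": 0},
    {"dx": -0.008, "dy": -0.001, "dz": -0.005, "rx": 0, "ry": -1, "rz": 0},
  ],
)

```text
time: 23.6
position: [0.4482, 0.0321, 0.1406]
tool_rot: [0.062, 0.998, 0.004, -0.009]
ft_force: [-8.3, 1.2, -7.1]
grip_width: 0.0005
```

```bash
python3 -c "
from h import *
tau()
look('e4')
"
```

```text
t 23.60 p [0.4482 0.0321 0.1406] yaw 82.94 tilt [-0.018  0.009] F [-8.3  1.2 -7.1] M [ 0.23  1.59 -0.01] w 0.0005
CLAMP tcp [-0.1002  0.0006  0.1406] tip z 0.1216 F [-8.4  0.2 -7.1]
lean -0.499
torque 0.605
side angle mod pi/2: 0.923 [0.0009 0.0042 0.0001] 65 6.163115148005874e-05
```

View pics/e4_side.png

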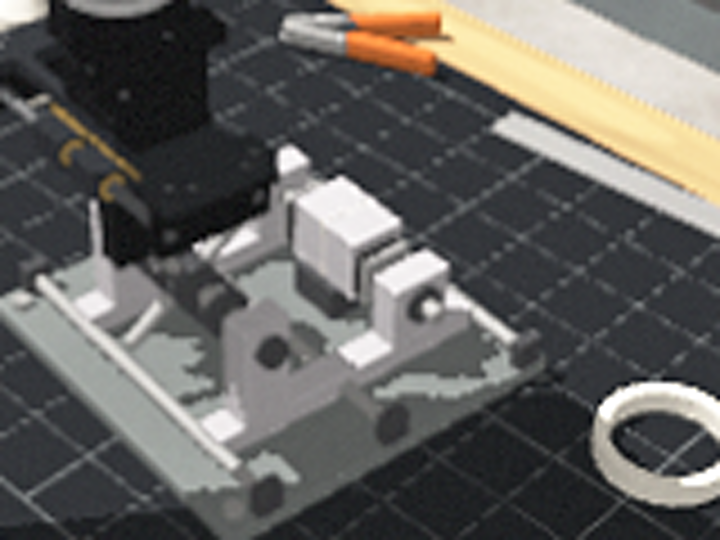

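step_arm(
  targets=[
    {"dx": 0.005, "dy": 0, "dz": 0, "rx": 0, "ry": -0.5, "rz": 0},
    {"dx": 0.012, "dy": 0, "dz": 0.004, "rx": 0, "ry": -1, "rz": 0},
    {"dx": 0.014, "dy": 0, "dz": 0.008, "rx": 0, "ry": -1, "rz": 0},
    {"dx": 0.014, "dy": 0, "dz": 0.012, "rx": 0, "ry": -1, "rz": 0},
    {"dx": 0.014, "dy": 0, "dz": 0.013, "rx": 0, "ry": -1, "rz": 0},
  ],
)

```text
time: 24.28
position: [0.4347, 0.0338, 0.1278]
tool_rot: [0.062, 0.998, 0.003, -0.0]
ft_force: [-0.8, 0.2, 0.4]
grip_width: 0.0004
```

```bash
python3 -c "
from h import *
tau()
look('e5',('side','top'))
"
```

```text
t 24.27 p [0.4347 0.0338 0.1278] yaw 82.94 tilt [0.    0.006] F [-0.8  0.2  0.4] M [-0.04 -0.01  0.03] w 0.0004
CLAMP tcp [-0.1138  0.0005  0.1278] tip z 0.1088 F [-0.8  0.1  0.4]
lean -0.840
torque 0.009
side angle mod pi/2: 0.795 [-0.0154 -0.0044  0.0003] 38 3.57305037548765e-05
top angle mod pi/2: 0.963 [ 0.0018  0.0016 -0.0012] 38 2.492271655391835e-05
```

View pics/e5_side.png

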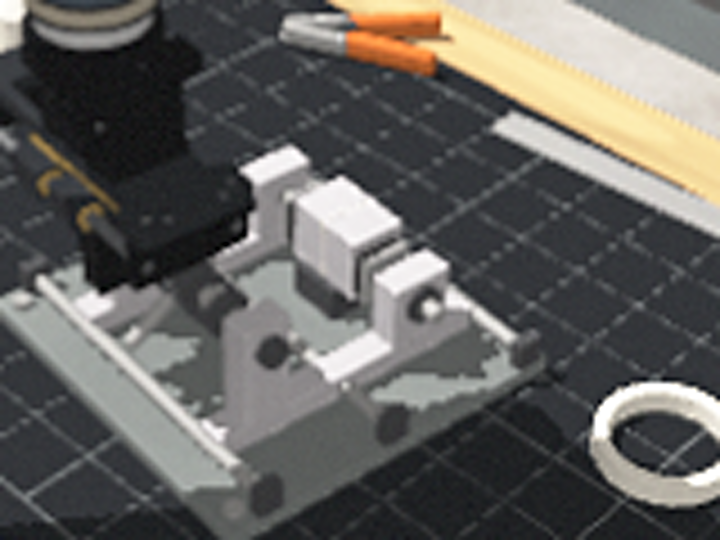

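step_arm(
  targets=[
    {"dx": -0.008, "dy": 0, "dz": 0.001, "rx": 0, "ry": 0, "rz": 0},
    {"dx": -0.012, "dy": 0, "dz": 0.001, "rx": 0, "ry": 0, "rz": 0},
    {"dx": -0.015, "dy": 0, "dz": -0.001, "rx": 0, "ry": 0, "rz": 0},
    {"dx": -0.018, "dy": 0, "dz": -0.004, "rx": 0, "ry": 0, "rz": 0},
    {"dx": -0.02, "dy": 0, "dz": -0.006, "rx": 0, "ry": 0, "rz": 0},
  ],
)

```text
time: 25.0
position: [0.448, 0.0325, 0.1323]
tool_rot: [0.061, 0.998, 0.004, -0.008]
ft_force: [-8.9, 0.5, -6.8]
grip_width: 0.0004
```

```bash
python3 -c "
from h import *
tau()
"
```

```text
t 25.00 p [0.448  0.0325 0.1323] yaw 82.97 tilt [-0.015  0.009] F [-8.9  0.5 -6.8] M [ 0.1   1.57 -0.02] w 0.0004
CLAMP tcp [-0.1004  0.001   0.1323] tip z 0.1133 F [-8.9 -0.6 -6.8]
lean -0.503
torque 0.620
```

step_arm(
  targets=[
    {"dx": -0.006, "dy": -0.001, "dz": -0.001, "rx": 0, "ry": -0.7, "rz": 0},
    {"dx": -0.007, "dy": -0.001, "dz": -0.002, "rx": 0, "ry": -0.8, "rz": 0},
    {"dx": -0.008, "dy": -0.001, "dz": -0.003, "rx": 0, "ry": -0.8, "rz": 0},
    {"dx": -0.009, "dy": -0.001, "dz": -0.005, "rx": 0, "ry": -0.8, "rz": 0},
    {"dx": -0.0095, "dy": -0.001, "dz": -0.006, "rx": 0, "ry": -0.8, "rz": 0},
  ],
)

```text
time: 25.62
position: [0.4493, 0.032, 0.136]
tool_rot: [0.061, 0.998, 0.005, -0.01]
ft_force: [-8.9, 1.6, -8.0]
grip_width: 0.0003
```

```bash
python3 -c "
from h import *
tau()
"
```

```text
t 25.62 p [0.4493 0.032  0.136 ] yaw 83.00 tilt [-0.019  0.01 ] F [-8.9  1.6 -8. ] M [ 0.23  1.64 -0.03] w 0.0003
CLAMP tcp [-0.0991  0.0006  0.136 ] tip z 0.1170 F [-9.   0.5 -8. ]
lean -0.474
torque 0.657
```

step_arm(
  targets=[
    {"dx": -0.006, "dy": 0, "dz": 0, "rx": 0, "ry": -0.9, "rz": 0},
    {"dx": -0.007, "dy": 0, "dz": 0, "rx": 0, "ry": -1, "rz": 0},
    {"dx": -0.008, "dy": 0, "dz": -0.001, "rx": 0, "ry": -1, "rz": 0},
    {"dx": -0.009, "dy": 0, "dz": -0.003, "rx": 0, "ry": -1, "rz": 0},
    {"dx": -0.0095, "dy": 0, "dz": -0.004, "rx": 0, "ry": -1, "rz": 0},
  ],
)

```text
time: 26.25
position: [0.4507, 0.0323, 0.1377]
tool_rot: [0.061, 0.998, 0.005, -0.011]
ft_force: [-9.9, 0.5, -5.9]
grip_width: 0.0
```

```bash
python3 -c "
from h import *
tau()
"
```

```text
t 26.25 p [0.4507 0.0323 0.1377] yaw 83.03 tilt [-0.021  0.011] F [-9.9  0.5 -5.9] M [ 0.18  1.71 -0.02] w 0.0000
CLAMP tcp [-0.0978  0.0011  0.1377] tip z 0.1187 F [-9.9 -0.8 -5.9]
lean -0.447
torque 0.635
```

step_arm(
  targets=[
    {"dx": -0.006, "dy": -0.001, "dz": 0, "rx": 0, "ry": -1, "rz": 0},
    {"dx": -0.008, "dy": -0.001, "dz": 0, "rx": 0, "ry": -1.2, "rz": 0},
    {"dx": -0.009, "dy": -0.001, "dz": -0.001, "rx": 0, "ry": -1.2, "rz": 0},
    {"dx": -0.01, "dy": -0.001, "dz": -0.003, "rx": 0, "ry": -1.2, "rz": 0},
    {"dx": -0.0105, "dy": -0.001, "dz": -0.004, "rx": 0, "ry": -1.2, "rz": 0},
  ],
)

```text
time: 26.88
position: [0.4524, 0.0317, 0.1392]
tool_rot: [0.06, 0.998, 0.005, -0.01]
ft_force: [-9.7, 0.9, -7.0]
grip_width: 0.0008
```

```bash
python3 -c "
from h import *
tau()
look('e6',('side','top'))
"
```

```text
t 26.88 p [0.4524 0.0317 0.1392] yaw 83.07 tilt [-0.019  0.012] F [-9.7  0.9 -7. ] M [ 0.17  1.76 -0.01] w 0.0008
CLAMP tcp [-0.0959  0.0007  0.1392] tip z 0.1202 F [-9.7 -0.4 -7. ]
lean -0.408
torque 0.658
side angle mod pi/2: 1.072 [-0.006   0.0038 -0.0047] 75 8.032216797759796e-05
top angle mod pi/2: 1.271 [0.0015 0.002  0.    ] 0 1.124189630274941e-17
```

Now I draw off and measure with the spokes in clear view.

step_arm(
  targets=[
    {"dx": 0.006, "dy": 0, "dz": 0, "rx": 0, "ry": -0.5, "rz": 0},
    {"dx": 0.018, "dy": 0, "dz": 0, "rx": 0, "ry": -1, "rz": 0},
    {"dx": 0.026, "dy": 0, "dz": -0.02, "rx": 0, "ry": -1, "rz": 0},
    {"dx": 0.026, "dy": 0, "dz": -0.05, "rx": 0, "ry": -1, "rz": 0},
    {"dx": 0.026, "dy": 0, "dz": -0.07, "rx": 0, "ry": -1, "rz": 0},
  ],
)

```text
time: 27.6
position: [0.429, 0.0338, 0.2117]
tool_rot: [0.06, 0.998, 0.005, 0.001]
ft_force: [-0.6, 0.1, -0.0]
grip_width: 0.0005
```

```bash
python3 -c "
from h import *
cst()
look('f1',('side','top'))
look('f1b',('side','top'))
"
```

```text
t 27.60 p [0.429  0.0338 0.2117] yaw 83.07 tilt [0.003 0.009] F [-0.6  0.1 -0. ] M [ 0.01  0.   -0.03] w 0.0005
CLAMP tcp [-1.194e-01 -2.000e-04  2.117e-01] tip z 0.1927 F [-0.6  0.  -0. ]
side angle mod pi/2: 1.07 [0.0019 0.0017 0.001 ] 106 6.48172171451234e-05
top angle mod pi/2: 1.183 [ 0.0005  0.0056 -0.0005] 23 8.780575839704876e-06
side angle mod pi/2: 1.074 [0.0018 0.0017 0.0013] 101 8.150553338659012e-05
top angle mod pi/2: 1.089 [ 0.0017  0.0017 -0.0004] 25 7.520166668071867e-06
```

View pics/f1_side.png

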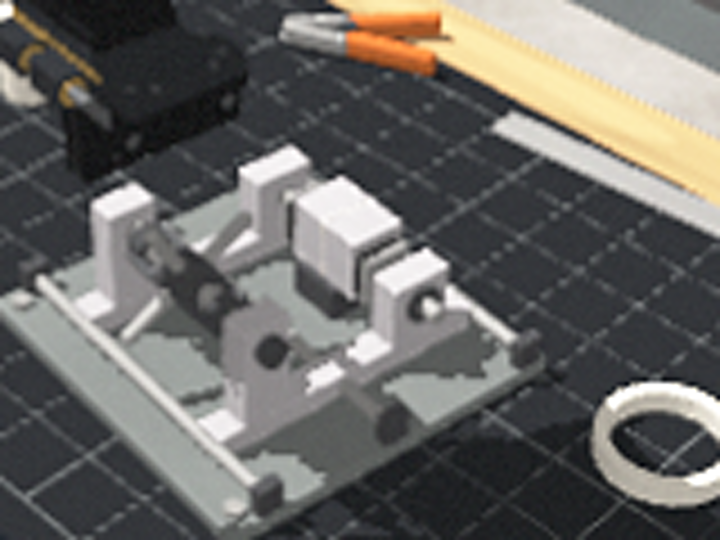

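```bash
python3 -c "
from h import *
def meas(f):
  P=toclamp(cloud(dict(np.load(f))).reshape(-1,3))
  g=lambda a,b,cc,d,e,f:P[(P[:,0]>a)&(P[:,0]<b)&(P[:,1]>cc)&(P[:,1]<d)&(P[:,2]>e)&(P[:,2]<f)]
  q=g(.05,.08,-.045,.045,.0785,.084)
  print(f,'block y',np.percentile(q[:,1],[1,50,99]).round(4),'x',np.percentile(q[:,0],[1,99]).round(4))
  for s in(1,-1):
    q=g(-.08,-.03,*( (.045,.1) if s>0 else (-.1,-.045)),.098,.108)
    if len(q)>15: print('  tower',s,len(q),np.percentile(q[:,1],[2,50,98]).round(4))
for f in('f1side','f1bside','f1top','f1btop'): meas(f+'.npz')
c=dict(np.load('f1top.npz')); cv2.imwrite('pics/f1tz.png',cv2.resize(c['img'][155:215,205:300],None,fx=8,fy=8,interpolation=cv2.INTER_CUBIC))
"
```

```text
f1side.npz block y [-0.0331 -0.0068  0.0281] x [0.0503 0.0797]
  tower 1 78 [0.0512 0.0647 0.0793]
  tower -1 98 [-0.0792 -0.0698 -0.0485]
f1bside.npz block y [-0.0332 -0.0064  0.0284] x [0.0509 0.0796]
  tower 1 79 [0.0561 0.0669 0.0785]
  tower -1 101 [-0.0795 -0.0692 -0.047 ]
f1top.npz block y [-0.0332 -0.0043  0.0252] x [0.0505 0.0798]
f1btop.npz block y [-0.033  -0.0033  0.0255] x [0.0506 0.0797]
```

View pics/f1tz.png

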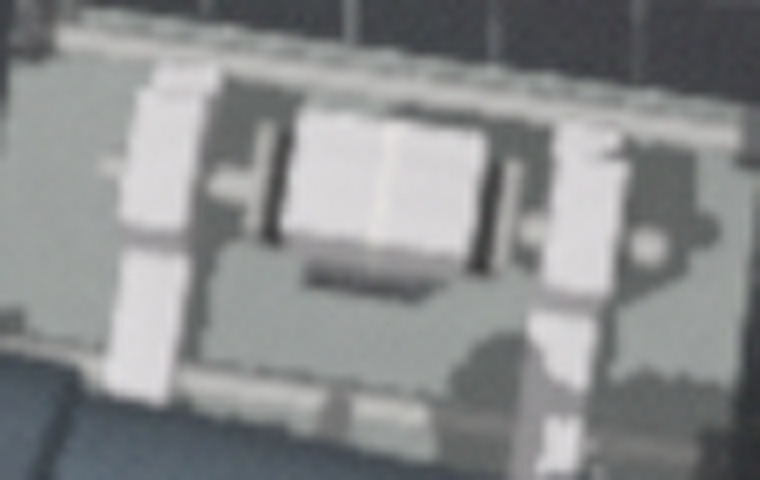

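The turnbuckle angle is about 2.65. The pads press both block ends and the gripper is clear, so I'm handing in.

```bash
python3 -c "
from rig import robot,telemetry
print(robot.hand_in()); print(telemetry.get_obs()['time'])"
```

```text
the job is handed in; nothing more can be done
None
the job is handed in; nothing more can be done
```

The block is on the pedestal between the two jaw pads, clamped at an estimated 25–30 N per side, and the job is handed in at about 28 s. I gripped it across its 40 mm, laid it down about 4 mm beyond centre in x and square to the clamp, let go, and then turned the turnbuckle with three spokes.

**Last checks**
- **Angle:** the turnbuckle read about 2.65 rad in both cameras, leaving out one top-camera fit of about 2.75 that rested on few points. The pad geometry puts first contact at about 2.13, so the turn past contact is about 0.52 rad, or roughly 25 N.
- **Torque:** my last estimate from the wrist force while pushing was 0.66 N m. Running free it had read about 8% high, so the squeeze may be nearer 22 N.
- **Pad compression:** the images give about 2.4 to 3.8 mm at the left pad (24–38 N). That is rougher than the angle but still under 50 N.
- **Clearance:** the gripper was clear of everything. The bottle, tape roll and marker were not touched, though I did not measure their positions again.

**What went wrong on the way:** on the second spoke the finger first rode over the spoke's end, so I set it lower and pushed again. On the third it rubbed briefly at about 20 N level force. I freed it by raising the finger along the arc, then reset it once before the final push.

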